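# Tray up the bark plugs for the incubator

## Robot

A 6-joint arm with a two-finger parallel gripper is mounted at the origin on the work surface. World frame = base frame: x ahead of the robot, y to its left, z up, the work surface at z = 0. Lengths are in m, angles in rad, forces in N, time in s.
With the tool pointing down it reaches from about 0.25 to 0.775 m from the base axis. Payload 4 kg.
Tool frame: the origin (TCP) lies at the very end of the fingers, on their centre line; the grasp point (between the pads) lies 19 mm behind it (robot.tcp_to_grasp is the distance from the TCP to the grasp point, in m); z points along the fingers, y is the line along which they close (so a half turn about z gives the same grasp; the last joint's range is limited). The gripper opens to 94 mm and grips with 3 to 60 N. Pads are 16 mm wide; open, the fingers measure 119 mm over their backs; the gripper's body (75 mm by 177 mm) begins 78 mm behind the grasp point.
Start: joints at [-1.29, 0.087, 1.371, -0, 1.684, -0.103], TCP at [0.206, -0.51, 0.176] pointing down, gripper open.
Joint ranges: [-3.1, 3.1], [-0.76, 2.03], [0.27, 2.55], [-1.08, 4.22], [0.17, 2.65], [-2.57, 2.57]. Speed limits (rad/s): [2.79, 2.79, 3.14, 3.14, 3.14, 3.14].

## Interface

Orientations are given as [roll, pitch, yaw] about the fixed x, y, z axes, in that order (R = Rz(yaw) Ry(pitch) Rx(roll)).
In Python, from bench import robot gives the robot as it stands.
- The arm moves only by the shell command python3 nudge.py 'ROWS'. ROWS is a JSON list that holds a single list of rows (three levels of brackets), with 1 to 20 rows, each of 5 numbers: the finger opening in m, then dx, dy, dz in units of 100 mm, then a turn about the tool's z in rad; each row shifts and turns the commanded pose from where the row before left it, along the tool's axes as they then stand; what a row does not reach is not made up. A row lasts 1/12 s, in which the tool goes at most 0.0417 m and 0.125 rad, less where a joint would pass 70% of its speed; a pose out of reach is approached as far as the arm can. The fingers move at their own pace and stop on an object; the grip force is fixed at half the most. Time passes only in rows, so rows that do not move let the fingers close. It prints the time, the measured TCP pose, the force, the opening and the grip force at its end. Input that does not fit is refused with a message, and nothing moves.
- robot.get_obs(): the state, without advancing time (a new reading comes with each control period).
- robot.snapshot(name): name is "scene" or "top" or "wrist"; returns a dict with "color" (384x512x3 uint8, blue, green, red), "fx", "fy", "cx", "cy" (pixels), "k1" (the pictures are not rectified: a ray, as slopes to the right and down, at radius r is drawn at 1 + k1 r^2 times it, then the intrinsics apply), "extrinsics" (4x4, takes a point from world to camera coordinates). Camera axes: x right, y down, z forward; pixel columns grow to the right and rows downward; lengths in m; the calibration is good to about 2 mm. A picture is of the moment at which its call begins. There is no depth.
- robot.close_job(): hands the job in; it is judged then, once.
The state is a dict: "time": time; "joint_positions": joint angles; "qvel": joint speeds; "joint_torque": joint torques, N m; "tool_pos": TCP position; "ee_rot": TCP orientation; "wrist_force": force on the tool from outside, world axes, zero at the start; "wrist_torque": the same for the moment, N m; "width": finger opening in m; "finger_force": force on a finger pad.
Only numpy, scipy, OpenCV 4.12 (cv2) and the standard library are available. Lean on these libraries where they do the work, as an engineer would, in place of code of your own. Each camera call takes 0.05 s, during which the arm holds its last target. There are 200 camera calls.

## Task

Each bark plug on the green blotter needs its own sample tray on the incubator shelf. Draw one tray per plug out of the bottom of the tray dispenser by its tab and set it flat and square on a row strip, then put one plug in each: trays with narrow plugs go on the yellow strip (small discs), trays with wide plugs on the orange strip (large discs). Leave the spare trays in the dispenser and do not disturb the jar, the log slice or the tweezers.

Things in the scene. Friction and masses are not known exactly. Their poses are not given: they have to be found in the camera images.
- dispenser: Tray dispenser, fixed: clear column with clear cover, 184 mm high, on a steel foot. Origin at table level under the middle of the stack; x from its open front, which looks to the robot's left, to its back wall. Two gate strips (33 mm slot between them for the tabs) hold back all but the lowest tray, on a floor 30 mm up. Walls and floor end at x = -38 mm, the foot at -48 mm.
- mouth (a point): Middle of the dispenser's front opening, on its floor, at x = -38 mm, 30 mm above the table. Only the lowest tray can pass (26 mm free height), drawn level along the dispenser's -x with 2 to 4 N; after 65 mm the rest drop 20 mm, and only after 105 mm is it clear of their tabs and free to be lifted.
- tray1: Open white tray, 64 x 64 mm, 20 mm high, 45 g, walls 2.5 mm, inner floor 3 mm up; lowest in the stack. Origin under its centre. A blue rim tab, 24 mm wide (along y), 6 mm thick, top level with the rim, spans x = -32 to -66 mm and sticks out at the dispenser's front (tray x = dispenser x). 14 mm of air between tabs: half-open fingers tilted 45 degrees can pinch it.
- tray2: Tray like tray1, number 2 from the bottom: its underside is 50 mm above the table at the start.
- tray3: Tray like tray1, number 3 from the bottom: its underside is 70 mm above the table at the start.
- tray4: Tray like tray1, number 4 from the bottom: its underside is 90 mm above the table at the start.
- tray5: Tray like tray1, number 5 from the bottom: its underside is 110 mm above the table at the start.
- tray6: Tray like tray1, number 6 from the bottom: its underside is 130 mm above the table at the start.
- tray7: Tray like tray1, number 7 from the bottom: its underside is 150 mm above the table at the start.
- row_narrow: Yellow strip, the row for narrow plugs, fixed on the aluminium incubator shelf beside the orange one (either way round): 118 mm (x) x 284 mm (y). Origin under its centre, its top 4 mm higher (12 mm above the table). Three small black discs at x = 17 mm, y = -90, 0, 90 mm suit three tray centres, with the tabs to -x (about to the robot's left).
- row_wide: Orange strip, the row for wide plugs: as the yellow one, with three large black discs.
- narrow1: Narrow bark plug: an upright wooden cylinder with a dark bark cap, 24 mm across, 28 mm high, 12 g, standing on the green blotter. Origin at its centre (mid-height), z along its axis. May be absent (None).
- narrow2: Narrow bark plug: an upright wooden cylinder with a dark bark cap, 24 mm across, 28 mm high, 12 g, standing on the green blotter. Origin at its centre (mid-height), z along its axis. May be absent (None).
- narrow3: Narrow bark plug: an upright wooden cylinder with a dark bark cap, 24 mm across, 28 mm high, 12 g, standing on the green blotter. Origin at its centre (mid-height), z along its axis. May be absent (None).
- wide1: Wide bark plug: an upright wooden cylinder with a dark bark cap, 36 mm across, 28 mm high, 26 g, standing on the green blotter. Origin at its centre (mid-height), z along its axis. May be absent (None).
- wide2: Wide bark plug: an upright wooden cylinder with a dark bark cap, 36 mm across, 28 mm high, 26 g, standing on the green blotter. Origin at its centre (mid-height), z along its axis. May be absent (None).
- wide3: Wide bark plug: an upright wooden cylinder with a dark bark cap, 36 mm across, 28 mm high, 26 g, standing on the green blotter. Origin at its centre (mid-height), z along its axis. May be absent (None).
- jar: Bystander: closed specimen jar, 48 mm across, 75 mm high; origin under its centre.
- cookie: Bystander: slice of log with yellow tape, 80 mm across, 26 mm high; origin under its centre.
- tweezers: Bystander: steel tweezers lying flat, 120 mm long along x; origin under their middle.

How it is judged:
By the outcome, as a careful person would: the job done as asked, in the order asked, and still so for the second after the job is handed in, with the robot touching nothing.
Of narrow1, narrow2, narrow3, wide1, wide2, wide3 only 4 to 5 are there at a start; the rules pass over those that are not, and their reading is None.
At some moment in a run one of narrow1, narrow2, narrow3, wide1, wide2, wide3 may be knocked a few centimetres aside while the robot is not near it.
It also fails if it takes over 210 s, if anything falls off the work surface, if the arm or the gripper's body presses on something with over 40 N, if the wrist force passes 120 N, or if a joint passes its speed limit or range.

## Working session

There is one attempt and no reset: what is moved stays moved. The work goes in short steps, Python scripts to look and compute and a shell command to move; the robot and the scene stay as the last step left them, time stands still between calls to the robot, and variables do not carry over. Pictures are saved under pics/ and viewed, at most 14 in all, crops included, and the job is handed in when it is done.

```bash
ls; mkdir -p pics
cat > h.py <<'E'
import numpy as np, cv2
from bench import robot
def snap(n):
    return robot.snapshot(n)
def ray(s,u,v):
    K=np.array([[s['fx'],0,s['cx']],[0,s['fy'],s['cy']],[0,0,1.]])
    p=cv2.undistortPoints(np.array([[[u,v]]],float),K,np.array([s['k1'],0,0,0.]),None)[0,0] if False else None
    xd,yd=(u-s['cx'])/s['fx'],(v-s['cy'])/s['fy']
    x,y=xd,yd
    for _ in range(30):
        f=1+s['k1']*(x*x+y*y); x,y=xd/f,yd/f
    T=np.array(s['extrinsics']); R,t=T[:3,:3],T[:3,3]
    return -R.T@t, R.T@np.array([x,y,1.])
def onz(s,u,v,z):
    o,d=ray(s,u,v); return o+d*(z-o[2])/d[2]
def proj(s,P):
    T=np.array(s['extrinsics']); p=T[:3,:3]@np.asarray(P,float)+T[:3,3]
    x,y=p[0]/p[2],p[1]/p[2]; f=1+s['k1']*(x*x+y*y)
    return np.array([s['fx']*x*f+s['cx'],s['fy']*y*f+s['cy']])
def two(a,ua,b,ub):
    o1,d1=ray(a,*ua);o2,d2=ray(b,*ub)
    t=np.linalg.lstsq(np.c_[d1,-d2],o2-o1,rcond=None)[0]
    p,q=o1+t[0]*d1,o2+t[1]*d2
    return (p+q)/2,np.linalg.norm(p-q)
E
python3 - <<'E'
from h import *
for n in ('top','scene','wrist'):
    s=snap(n); cv2.imwrite(f'pics/{n}0.png',s['color'])
    np.save(f'pics/{n}0.npy',s,allow_pickle=True)
    T=s['extrinsics'];print(n,s['fx'],s['k1'],-T[:3,:3].T@T[:3,3],T[2,:3])
E
python3 -c "
import cv2
for n in ('top','scene'): cv2.imwrite(f'pics/{n}0b.png',cv2.resize(cv2.imread(f'pics/{n}0.png'),(800,600),interpolation=2))"
```

```text
bench.py
nudge.py
pics
top 391.20596790249016 -0.054599832916936666 [ 0.49697856 -0.05279401  0.98261609] [ 1.02516763e-01 -7.56800256e-04 -9.94730989e-01]
scene 405.08851250497827 0.04628009972940024 [1.23820833 0.24258187 0.56931127] [-0.79397    -0.31620422 -0.51925575]
wrist 340.85390711262164 0.03180604659648108 [ 0.28344765 -0.47914919  0.38307161] [-0.26637479 -0.10442879 -0.95819575]
```
View pics/top0b.png

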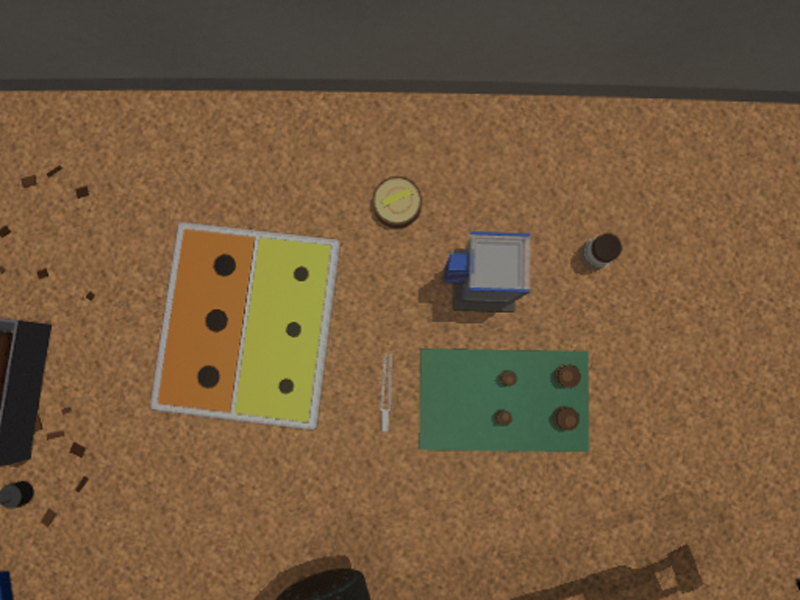

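View pics/scene0b.png

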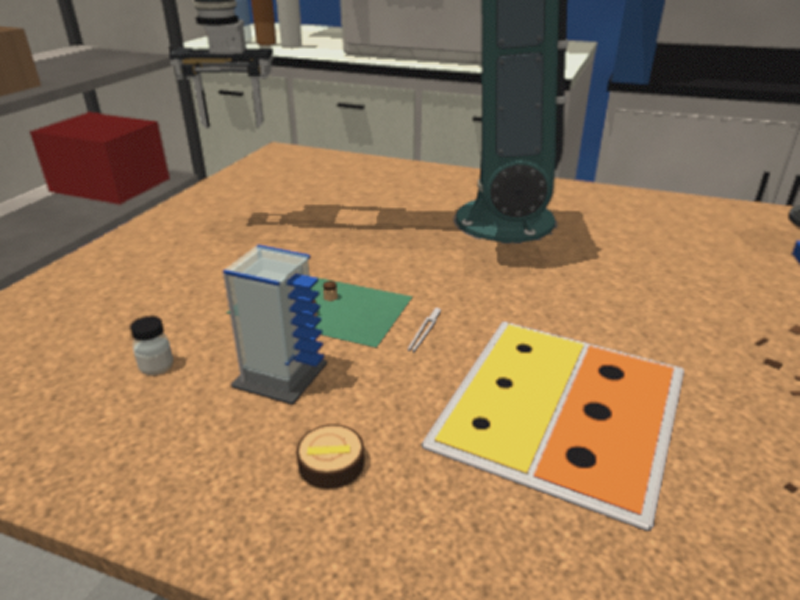

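The top view shows orange discs at (224,265), (216,320), (208,377) and yellow discs at (301,273), (293,329), (286,386), in 800×600 pixels. The dispenser is at (498,262) with its tabs at (457,267). There are two narrow plugs at (508,378) and (502,418), and two wide plugs at (568,377) and (567,419). The scene view shows the seven-tab stack at about (305,320).

The rows can't tilt the tool directly, so I'll see whether tilt comes from working at the reach limit.

Run:
```python
from h import *
t=np.load('pics/top0.npy',allow_pickle=True).item(); c=np.load('pics/scene0.npy',allow_pickle=True).item()
k=512/800
def discs(s,z):
    h=cv2.cvtColor(s['color'],cv2.COLOR_BGR2HSV)
    out={}
    for n,lo,hi in (('orange',(5,150,90),(17,255,255)),('yellow',(24,130,90),(36,255,255))):
        m=cv2.inRange(h,lo,hi); m=cv2.morphologyEx(m,cv2.MORPH_OPEN,np.ones((3,3)))
        cs,hr=cv2.findContours(m,cv2.RETR_CCOMP,cv2.CHAIN_APPROX_NONE)
        i=max(range(len(cs)),key=lambda j:cv2.contourArea(cs[j]))
        holes=[cs[j] for j in range(len(cs)) if hr[0][j][3]==i and cv2.contourArea(cs[j])>15]
        out[n]=([ (cv2.moments(q)['m10']/cv2.moments(q)['m00'],cv2.moments(q)['m01']/cv2.moments(q)['m00']) for q in holes],cv2.contourArea(cs[i]))
        print(n,cv2.contourArea(cs[i]),np.round(out[n][0],1).tolist())
    return out
a=discs(t,0);b=discs(c,0)
for n in a:
    A=sorted(a[n][0],key=lambda p:p[1]); B=sorted(b[n][0],key=lambda p:-p[1])
    for p,q in zip(A,B):
        P,e=two(t,p,c,q); print(n,P.round(4),round(e,4),'plane12',onz(t,*p,.012).round(4),onz(c,*q,.012).round(4))
# blue mask of tabs
for s,nm in ((t,'top'),(c,'scene')):
    h=cv2.cvtColor(s['color'],cv2.COLOR_BGR2HSV); m=cv2.inRange(h,(105,140,40),(130,255,255))
    cs,_=cv2.findContours(m,cv2.RETR_EXTERNAL,cv2.CHAIN_APPROX_NONE)
    for q in cs:
        if cv2.contourArea(q)>8: print(nm,cv2.contourArea(q),cv2.boundingRect(q),np.round(cv2.minAreaRect(q),1) if 0 else cv2.minAreaRect(q))
    cv2.imwrite(f'pics/crop_{nm}.png',cv2.resize(s['color'][130:210,265:350] if nm=='top' else s['color'][150:260,140:215],None,fx=6 if nm=='top' else 5,fy=6 if nm=='top' else 5,interpolation=2))
# plugs coarse
for u,v in ((508,378),(502,418),(568,377),(567,419)): print('plug',onz(t,u*k,v*k,.028).round(3))
```

```text
orange 5005.0 [[133.0, 240.6], [138.2, 204.7], [143.4, 169.4]]
yellow 5038.0 [[182.8, 246.9], [187.3, 210.5], [192.1, 175.0]]
orange 5665.0 [[371.4, 292.3], [381.8, 262.7], [390.9, 237.9]]
yellow 4639.5 [[307.6, 270.4], [322.4, 244.9], [335.1, 222.6]]
orange [0.6508 0.2435 0.0119] 0.0013 plane12 [0.6506 0.2441 0.012 ] [0.6513 0.2429 0.012 ]
orange [0.5614 0.2521 0.0126] 0.0013 plane12 [0.5614 0.2529 0.012 ] [0.561  0.2515 0.012 ]
orange [0.4721 0.261  0.0128] 0.0009 plane12 [0.4719 0.2617 0.012 ] [0.4712 0.2606 0.012 ]
yellow [0.6384 0.1192 0.0129] 0.0018 plane12 [0.6383 0.1202 0.012 ] [0.6378 0.1182 0.012 ]
yellow [0.5493 0.1281 0.0123] 0.002 plane12 [0.549  0.1291 0.012 ] [0.5494 0.1272 0.012 ]
yellow [0.4594 0.1364 0.0125] 0.0013 plane12 [0.4592 0.1372 0.012 ] [0.459  0.1357 0.012 ]
top 91.5 (0, 366, 8, 18) ((3.5, 374.5), (17.0, 7.0), 90.0)
top 77.5 (288, 163, 10, 10) ((292.5, 167.5), (9.0, 9.0), 90.0)
scene 670.0 (185, 176, 21, 58) ((195.1022186279297, 204.5298309326172), (57.81263732910156, 17.824939727783203), 85.71085357666016)
scene 11.0 (144, 174, 34, 8) ((160.5512237548828, 177.26097106933594), (33.734188079833984, 1.3968605995178223), 12.094757080078125)
scene 13.0 (509, 155, 3, 11) ((510.0, 160.0), (10.0, 2.0), 90.0)
scene 2707.5 (363, 0, 61, 115) ((393.0, 57.0), (114.0, 60.0), 90.0)
scene 317.0 (193, 0, 24, 16) ((204.5, 7.5), (15.0, 23.0), 90.0)
plug [ 0.477 -0.211  0.028]
plug [ 0.416 -0.202  0.028]
plug [ 0.48  -0.305  0.028]
plug [ 0.415 -0.303  0.028]
```

View pics/crop_top.png

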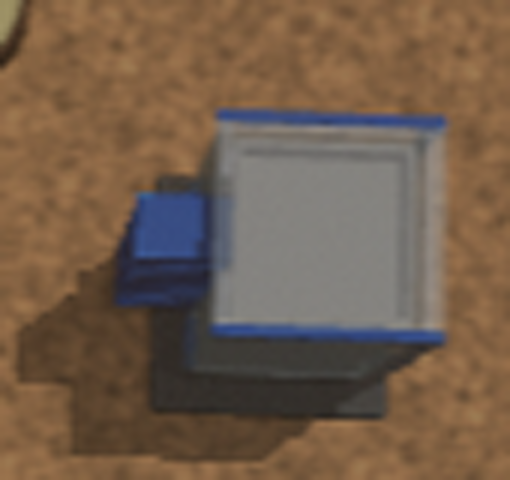

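The manual's scale: shifts go in units of 100 mm. Converting my numbers, -0.04 m is -0.4.

```bash
python3 nudge.py '[[[0.05,0,0,-0.4,0],[0.05,0,0,-0.4,0]]]'; python3 -c "
from bench import robot; from scipy.spatial.transform import Rotation as R
o=robot.get_obs(); print(o); print(R.from_euler('xyz',o['ee_rot']).as_matrix().round(3))"
```

```text
time: 0.32
tool_pos: [0.205, -0.5069, 0.2512]
ee_rot: [-3.129, -0.001, 0.384]
wrist_force: [0.4, -2.0, 1.4]
width: 0.084
finger_force: 0.0
{'time': 0.3167, 'joint_positions': array([-1.29012434e+00,  8.87230220e-02,  1.22160627e+00, -2.62360456e-05,
        1.84376967e+00, -1.03081948e-01]), 'qvel': array([-6.95277502e-04,  9.40183891e-03, -1.10461732e+00,  8.03931802e-04,
        9.42390087e-01,  1.37758387e-03]), 'joint_torque': array([ 2.11316859e-01, -3.27919900e+01, -2.48123914e+01,  6.22054562e-02,
       -3.92473368e-01, -8.57295119e-03]), 'tool_pos': array([ 0.20503893, -0.50694784,  0.25123972]), 'ee_rot': array([-3.12915012e+00, -1.26164246e-03,  3.83739166e-01]), 'wrist_force': array([ 0.4307572 , -1.95743646,  1.35481471]), 'wrist_torque': array([-0.07425701,  0.02684609,  0.0042357 ]), 'finger_force': 0.0, 'width': 0.0840323026216065}
[[ 0.927  0.374 -0.003]
 [ 0.374 -0.927  0.012]
 [ 0.001 -0.012 -1.   ]]
```

```bash
python3 - <<'E'
from h import *
t=np.load('pics/top0.npy',allow_pickle=True).item()
f=lambda u,v,z:onz(t,265+(u+.5)/6-.5,130+(v+.5)/6-.5,z).round(4)
print('lid',[f(*p,.184) for p in ((217,112),(445,120),(445,342),(210,333))])
print('tab7 top',[f(*p,.170) for p in ((140,193),(206,193),(206,258),(133,258))])
print('foot',[f(*p,.004) for p in ((152,410),(383,417))])
E
python3 nudge.py '[[[0.05,0,0.417,0,0],[0.05,0,0.417,0,0],[0.05,0,0.417,0,0],[0.05,0,0.417,0,0],[0.05,0,0.417,0,0],[0.05,0,0.417,0,0],[0.05,0,0.417,0,0]]]'
```

```text
lid [array([ 0.6732, -0.1344,  0.184 ]), array([ 0.6719, -0.2137,  0.184 ]), array([ 0.5943, -0.2132,  0.184 ]), array([ 0.596 , -0.1324,  0.184 ])]
tab7 top [array([ 0.6469, -0.1089,  0.17  ]), array([ 0.6473, -0.1321,  0.17  ]), array([ 0.6242, -0.1322,  0.17  ]), array([ 0.6237, -0.1066,  0.17  ])]
foot [array([ 0.5854, -0.1262,  0.004 ]), array([ 0.5841, -0.2232,  0.004 ])]
time: 0.9
tool_pos: [0.3043, -0.754, 0.2402]
ee_rot: [3.13, -0.001, 0.384]
wrist_force: [-6.8, 17.0, 11.2]
width: 0.0499
finger_force: 0.0
```

Converted, -0.0365 m is -0.365, -0.0145 m is -0.145.

```bash
python3 nudge.py '[[[0.05,-0.365,-0.145,0,0],[0.05,-0.365,-0.145,0,0],[0.05,-0.365,-0.145,0,0],[0.05,-0.365,-0.145,0,0],[0.05,-0.365,-0.145,0,0],[0.05,-0.365,-0.145,0,0],[0.05,-0.365,-0.145,0,0],[0.05,-0.365,-0.145,0,0],[0.05,0,0,0,0.12],[0.05,0,0,0,0.12],[0.05,0,0,0,0.12],[0.05,0,0,0,0.026]]]'; python3 -c "
from bench import robot; from scipy.spatial.transform import Rotation as R
o=robot.get_obs(); print(o['joint_positions'].round(3)); print(R.from_euler('xyz',o['ee_rot']).as_matrix().round(3))"
```

```text
time: 1.9
tool_pos: [-0.0108, -0.755, 0.2424]
ee_rot: [3.126, -0.007, -0.008]
wrist_force: [0.1, -0.5, 0.8]
width: 0.0499
finger_force: 0.0
[-1.665  0.58   0.607  0.009  1.94  -0.083]
[[ 1.    -0.008  0.007]
 [-0.008 -1.    -0.016]
 [ 0.007  0.016 -1.   ]]
```

```bash
cat > st.py <<'E'
from h import *
from scipy.spatial.transform import Rotation as R
def st():
    o=robot.get_obs();M=R.from_euler('xyz',o['ee_rot']).as_matrix()
    return o,np.array(o['tool_pos']),M
if __name__=='__main__':
    o,p,M=st(); print('q',o['joint_positions'].round(2),'x',M[:,0].round(3),'y',M[:,1].round(3),'z',M[:,2].round(3))
E
python3 nudge.py '[[[0.05,0,0,0,-0.12],[0.05,0,0,0,-0.12],[0.05,0,0,0,-0.12],[0.05,0,0,0,-0.12],[0.05,0,0,0,-0.12],[0.05,0,0,0,-0.12],[0.05,0,0,0,-0.12],[0.05,0,0,0,-0.12],[0.05,0,0,0,-0.12],[0.05,0,0,0,-0.12],[0.05,0,0,0,-0.12],[0.05,0,0,0,-0.12],[0.05,0,0,0,-0.12],[0.05,-0.4,0,0,0],[0.05,-0.4,0,0,0],[0.05,-0.4,0,0,0],[0.05,-0.4,0,0,0]]]' ; python3 st.py
```

```text
time: 3.32
tool_pos: [-0.0112, -0.8518, 0.2059]
ee_rot: [3.134, 0.065, 1.557]
wrist_force: [-0.4, -0.5, 0.4]
width: 0.0499
finger_force: 0.0
q [-1.66  0.83  0.28  0.01  1.96 -1.64] x [ 0.014  0.998 -0.065] y [ 1.    -0.013  0.008] z [ 0.007 -0.065 -0.998]
```

Converted, -0.04 m is -0.4.

```bash
python3 nudge.py '[[[0.05,-0.4,0,0,0],[0.05,-0.4,0,0,0],[0.05,-0.4,0,0,0],[0.05,-0.4,0,0,0]]]' ; python3 st.py;  python3 nudge.py '[[[0.05,-0.3,0,-0.28,0],[0.05,-0.3,0,-0.28,0],[0.05,-0.3,0,-0.28,0],[0.05,-0.3,0,-0.28,0]]]' ; python3 st.py
```

```text
time: 3.65
tool_pos: [-0.0117, -0.9106, 0.1784]
ee_rot: [3.134, 0.177, 1.557]
wrist_force: [-0.0, -1.2, -0.4]
width: 0.0501
finger_force: 0.0
q [-1.65  0.87  0.28  0.02  1.82 -1.63] x [ 0.014  0.984 -0.176] y [ 1.    -0.013  0.007] z [ 0.005 -0.176 -0.984]
time: 3.98
tool_pos: [-0.0123, -0.908, 0.2682]
ee_rot: [3.134, 0.285, 1.556]
wrist_force: [-0.9, -0.6, 0.2]
width: 0.0505
finger_force: 0.0
q [-1.66  0.78  0.27  0.03  1.81 -1.63] x [ 0.014  0.959 -0.281] y [ 1.    -0.013  0.007] z [ 0.003 -0.281 -0.96 ]
```

```bash
python3 nudge.py '[[[0.05,-0.4,0,0,0],[0.05,-0.4,0,0,0],[0.05,-0.4,0,0,0],[0.05,-0.4,0,0,0],[0.05,-0.4,0,0,0],[0.05,-0.4,0,0,0],[0.05,-0.4,0,0,0],[0.05,-0.4,0,0,0]]]' ; python3 st.py
```

```text
time: 4.65
tool_pos: [-0.0136, -1.003, 0.2712]
ee_rot: [3.134, 0.508, 1.554]
wrist_force: [0.5, 0.2, -0.2]
width: 0.0499
finger_force: 0.0
q [-1.66  0.81  0.27  0.04  1.55 -1.63] x [ 0.015  0.874 -0.487] y [ 1.    -0.013  0.007] z [-0.    -0.487 -0.874]
```

```bash
python3 nudge.py '[[[0.05,-0.4,0,0,0],[0.05,-0.4,0,0,0],[0.05,-0.4,0,0,0],[0.05,-0.4,0,0,0],[0.05,-0.4,0,0,0],[0.05,-0.4,0,0,0],[0.05,-0.4,0,0,0],[0.05,-0.4,0,0,0],[0.05,-0.4,0,0,0],[0.05,-0.4,0,0,0]]]' ; python3 st.py
```

```text
time: 5.48
tool_pos: [-0.0152, -1.0709, 0.3604]
ee_rot: [3.131, 0.783, 1.551]
wrist_force: [0.2, 0.8, 0.4]
width: 0.0503
finger_force: 0.0
q [-1.66  0.78  0.27  0.06  1.3  -1.63] x [ 0.014  0.709 -0.705] y [ 1.    -0.013  0.007] z [-0.004 -0.705 -0.709]
```

```bash
cat > go.py <<'E'
import sys; from st import *
o,p,M=st()
for a in sys.argv[1:]:
    t=np.array(eval(a)); d=t-p; L=np.linalg.norm(d); n=int(np.ceil(L/.040)); print(a,'tool d',(M.T@d).round(4),'n',n,'per row',(M.T@d/n).round(4)); p=t
E
python3 go.py .40,-.25,.33 .5,.05,.25 .634,.02,.16
```

```text
.40,-.25,.33 tool d [ 0.6091  0.4044 -0.5592] n 24 per row [ 0.0254  0.0168 -0.0233]
.5,.05,.25 tool d [ 0.2705  0.0955 -0.1553] n 9 per row [ 0.0301  0.0106 -0.0173]
.634,.02,.16 tool d [0.0441 0.1337 0.0844] n 5 per row [0.0088 0.0267 0.0169]
```

Converted, 0.025 m is 0.25, -0.023 m is -0.23.

```bash
python3 nudge.py '[[[0.05,0.25,0.17,-0.23,0],[0.05,0.25,0.17,-0.23,0],[0.05,0.25,0.17,-0.23,0],[0.05,0.25,0.17,-0.23,0],[0.05,0.25,0.17,-0.23,0],[0.05,0.25,0.17,-0.23,0],[0.05,0.25,0.17,-0.23,0],[0.05,0.25,0.17,-0.23,0],[0.05,0.25,0.17,-0.23,0],[0.05,0.25,0.17,-0.23,0],[0.05,0.25,0.17,-0.23,0],[0.05,0.25,0.17,-0.23,0]]]'; python3 st.py
```

```text
time: 6.48
tool_pos: [0.1921, -0.6699, 0.3476]
ee_rot: [3.129, 0.782, 1.549]
wrist_force: [0.3, -0.1, 0.7]
width: 0.0499
finger_force: 0.0
q [-1.25 -0.15  1.48 -0.26  1.07 -1.2 ] x [ 0.016  0.709 -0.705] y [ 1.    -0.013  0.009] z [-0.003 -0.705 -0.709]
```

```bash
python3 nudge.py '[[[0.05,0.25,0.17,-0.23,0],[0.05,0.25,0.17,-0.23,0],[0.05,0.25,0.17,-0.23,0],[0.05,0.25,0.17,-0.23,0],[0.05,0.25,0.17,-0.23,0],[0.05,0.25,0.17,-0.23,0],[0.05,0.25,0.17,-0.23,0],[0.05,0.25,0.17,-0.23,0],[0.05,0.25,0.17,-0.23,0],[0.05,0.25,0.17,-0.23,0],[0.05,0.25,0.17,-0.23,0],[0.05,0.25,0.17,-0.23,0]]]'; python3 st.py;python3 go.py .5,.05,.25 .634,.02,.16
```

```text
time: 7.48
tool_pos: [0.402, -0.2648, 0.3344]
ee_rot: [3.125, 0.78, 1.548]
wrist_force: [1.4, -0.4, -0.3]
width: 0.0501
finger_force: 0.0
q [-0.14 -0.25  1.59 -0.77  1.64 -0.24] x [ 0.017  0.711 -0.703] y [ 1.    -0.012  0.012] z [ 0.    -0.703 -0.711]
.5,.05,.25 tool d [ 0.2847  0.0934 -0.1614] n 9 per row [ 0.0316  0.0104 -0.0179]
.634,.02,.16 tool d [0.0442 0.1333 0.0851] n 5 per row [0.0088 0.0267 0.017 ]
```

Converted, 0.0316 m is 0.316, -0.0179 m is -0.179.

```bash
python3 nudge.py '[[[0.05,0.316,0.104,-0.179,0],[0.05,0.316,0.104,-0.179,0],[0.05,0.316,0.104,-0.179,0],[0.05,0.316,0.104,-0.179,0],[0.05,0.316,0.104,-0.179,0],[0.05,0.316,0.104,-0.179,0],[0.05,0.316,0.104,-0.179,0],[0.05,0.316,0.104,-0.179,0],[0.05,0.316,0.104,-0.179,0]]]';python3 st.py; python3 go.py  .634,.02,.16
```

```text
time: 8.23
tool_pos: [0.5003, 0.0498, 0.2486]
ee_rot: [3.127, 0.777, 1.549]
wrist_force: [1.3, 0.8, -0.0]
width: 0.0502
finger_force: 0.0
q [ 0.47  0.19  1.33 -0.73  1.93  0.32] x [ 0.016  0.713 -0.701] y [ 1.    -0.012  0.01 ] z [-0.001 -0.702 -0.713]
.634,.02,.16 tool d [0.043  0.1331 0.0839] n 5 per row [0.0086 0.0266 0.0168]
```

Converted, 0.0266 m is 0.266, 0.0168 m is 0.168.

```bash
python3 nudge.py '[[[0.05,0.086,0.266,0.168,0],[0.05,0.086,0.266,0.168,0],[0.05,0.086,0.266,0.168,0],[0.05,0.086,0.266,0.168,0],[0.05,0.086,0.266,0.168,0],[0.05,0,0,0,0]]]';python3 st.py
python3 - <<'E'
from h import *
for n in ('wrist','top'):
    s=snap(n); np.save(f'pics/{n}1.npy',s,allow_pickle=True)
    if n=='wrist': cv2.imwrite('pics/wrist1.png',cv2.resize(s['color'],(800,600),interpolation=2))
E
```

```text
time: 8.73
tool_pos: [0.6346, 0.0157, 0.1534]
ee_rot: [3.138, 0.78, 1.555]
wrist_force: [-1.0, -0.2, -1.4]
width: 0.0504
finger_force: 0.0
q [ 0.34  0.47  1.16 -0.74  1.77  0.3 ] x [ 0.011  0.711 -0.703] y [ 1.    -0.013  0.002] z [-0.008 -0.703 -0.711]
```

View pics/wrist1.png

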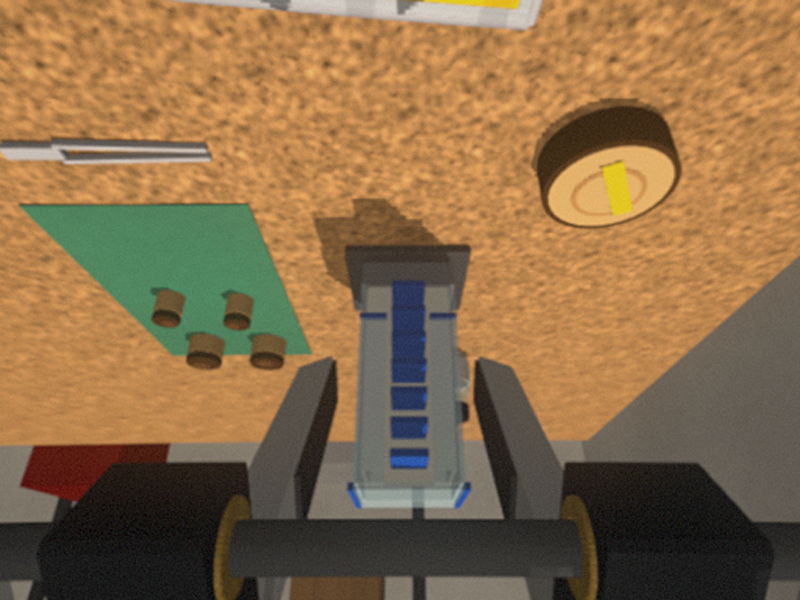

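Wrist view (inverted): the stack of tabs is at x≈408 with the lowest tab at (408,295). The fingers at x≈320 and 490 straddle the dispenser evenly. The foot, plugs, tweezers and log slice are all in view.

```bash
python3 go.py .634,-.035,.09
```

```text
.634,-.035,.09 tool d [0.0109 0.0016 0.0849] n 3 per row [0.0036 0.0005 0.0283]
```

Converted, 0.028 m is 0.28, 0.003 m is 0.03.

```bash
python3 nudge.py '[[[0.05,0.03,0.005,0.28,0],[0.05,0.03,0.005,0.28,0],[0.05,0.03,0.005,0.28,0],[0.05,0,0,0,0]]]';python3 st.py
python3 - <<'E'
from h import *
s=snap('wrist'); np.save('pics/wrist2.npy',s,allow_pickle=True)
a=np.load('pics/wrist1.npy',allow_pickle=True).item()
A=cv2.resize(a['color'][150:230,210:310],(400,320),interpolation=2)
B=cv2.resize(s['color'][80:280,180:340],(400,500),interpolation=2)
C=np.zeros((500,800,3),np.uint8);C[:320,:400]=A;C[:,400:]=B
cv2.imwrite('pics/w12.png',C)
E
```

```text
time: 9.17
tool_pos: [0.6309, -0.0374, 0.0906]
ee_rot: [3.139, 0.78, 1.554]
wrist_force: [-0.5, -0.6, -0.7]
width: 0.0499
finger_force: 0.0
q [ 0.26  0.46  1.3  -0.74  1.62  0.33] x [ 0.012  0.711 -0.703] y [ 1.    -0.015  0.002] z [-0.009 -0.703 -0.711]
```

View pics/w12.png

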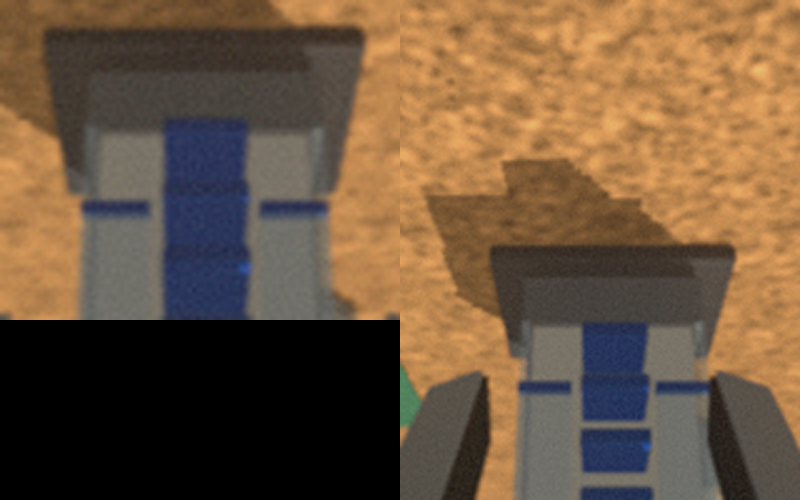

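Run:
```python
from h import *
a=np.load('pics/wrist1.npy',allow_pickle=True).item();b=np.load('pics/wrist2.npy',allow_pickle=True).item()
A=lambda u,v:(210+(u+.5)/4-.5,150+(v+.5)/4-.5); B=lambda u,v:(180+(u-400+.5)/2.5-.5,80+(v+.5)/2.5-.5)
for n,p,q in (('tab1 L',(164,119),(582,322)),('tab1 R',(247,119),(648,322)),('tab2 L',(164,184),(581,375)),('tab2 R',(248,184),(650,375)),('foot L',(46,30),(491,246)),('foot R',(363,30),(735,246)),('gateL',(82,202),(519,382)),('gateR',(328,202),(709,382))):
    P,e=two(a,A(*p),b,B(*q)); print(n,P.round(4),round(e,4), onz(b,*B(*q),.044).round(4),onz(b,*B(*q),.064).round(4))
```

```text
tab1 L [ 0.6234 -0.1111  0.0427] 0.0004 [ 0.6237 -0.1084  0.044 ] [ 0.6252 -0.0675  0.064 ]
tab1 R [ 0.6471 -0.1095  0.0438] 0.0009 [ 0.6475 -0.1088  0.044 ] [ 0.6455 -0.0679  0.064 ]
tab2 L [ 0.6234 -0.1127  0.0628] 0.0 [ 0.6217 -0.158   0.044 ] [ 0.6235 -0.1098  0.064 ]
tab2 R [ 0.6472 -0.1108  0.0639] 0.0011 [ 0.6501 -0.1586  0.044 ] [ 0.6477 -0.1103  0.064 ]
foot L [ 0.585  -0.1322 -0.0029] 0.0001 [ 0.5975 -0.055   0.044 ] [ 0.6029 -0.022   0.064 ]
foot R [ 0.6838 -0.1256  0.0025] 0.0009 [ 0.6723 -0.0563  0.044 ] [ 0.6666 -0.0231  0.064 ]
gateL [ 0.5981 -0.139   0.0546] 0.0005 [ 0.5954 -0.1651  0.044 ] [ 0.6011 -0.1159  0.064 ]
gateR [ 0.6713 -0.1375  0.0559] 0.0006 [ 0.6752 -0.1666  0.044 ] [ 0.669  -0.1172  0.064 ]
```

```bash
python3 go.py .6356,-.1195,.039
```

```text
.6356,-.1195,.039 tool d [-0.0214  0.0045  0.0969] n 3 per row [-0.0071  0.0015  0.0323]
```

Converted, 0.024 m is 0.24, -0.007 m is -0.07.

```bash
python3 nudge.py '[[[0.05,-0.07,0.015,0.24,0],[0.05,-0.07,0.015,0.24,0],[0.05,-0.07,0.015,0.24,0],[0.05,0,0,0.24,0],[0.05,0,0,0,0],[0.05,0,0,0,0]]]'; python3 go.py .6356,-.1195,.039
```

```text
time: 9.72
tool_pos: [0.6381, -0.1171, 0.0416]
ee_rot: [3.128, 0.779, 1.548]
wrist_force: [-0.4, -0.0, -0.2]
width: 0.0502
finger_force: 0.0
.6356,-.1195,.039 tool d [ 0.0001 -0.0025  0.0035] n 1 per row [ 0.0001 -0.0025  0.0035]
```

```bash
python3 nudge.py '[[[0.05,0,-0.025,0.035,0],[0.02,0,0,0,0],[0.02,0,0,0,0],[0.02,0,0,0,0],[0.02,0,0,0,0],[0.02,0,0,0,0]]]'; python3 go.py .6356,-.1195,.039 '.6356+.0015,-.0095,.039'
```

```text
time: 10.22
tool_pos: [0.6354, -0.1198, 0.0375]
ee_rot: [3.13, 0.779, 1.551]
wrist_force: [0.5, 0.1, -0.2]
width: 0.0213
finger_force: 0.0
.6356,-.1195,.039 tool d [-0.0008  0.0002 -0.0013] n 1 per row [-0.0008  0.0002 -0.0013]
.6356+.0015,-.0095,.039 tool d [ 0.0783  0.0001 -0.0773] n 3 per row [ 0.0261  0.     -0.0258]
```

Run:
```python
from h import *
s=snap('wrist'); c=snap('scene'); print(robot.get_obs()['width'],robot.get_obs()['finger_force'])
C=np.zeros((600,800,3),np.uint8);C[:400,:400]=cv2.resize(s['color'][120:280,180:340],(400,400),interpolation=2)
C[:,400:]=cv2.resize(c['color'][155:275,150:230],(400,600),interpolation=2)
cv2.imwrite('pics/g1.png',C)
```

```text
0.020579424508119167 0.0
```

View pics/g1.png

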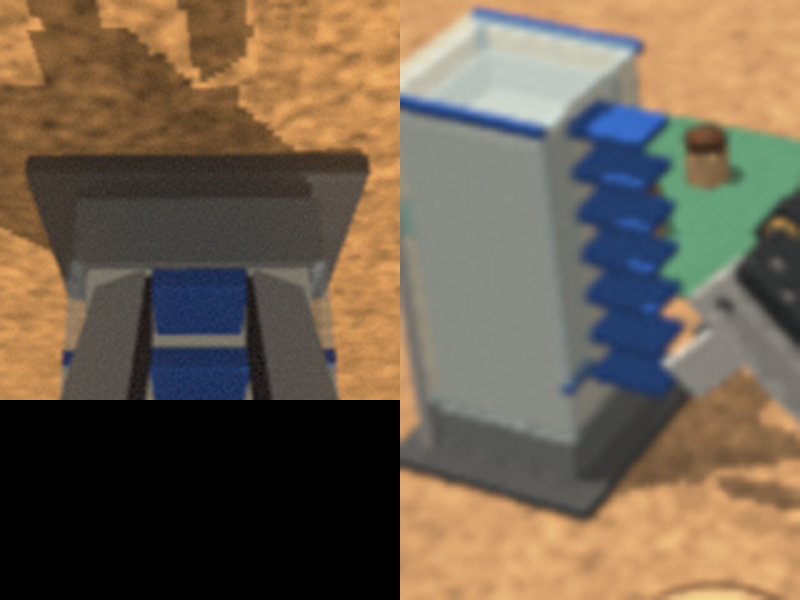

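Run:
```python
from h import *
s=np.load('pics/scene0.npy',allow_pickle=True).item()
f=lambda P:((proj(s,P)-[150,155])*5+[400,0]).round()
for P in ((.6354,-.1198,.0375),(.655,-.1198,.0375),(.6354,-.1198+.0134,.0375+.0134),(.6472,-.109,.044),(.6472,-.109,.050),(.6234,-.109,.044),(.6472,-.137,.05),(.6354,-.109,.064),(.6354,-.109,.170),(.6354,-.109,.104),(.585,-.126,0),(.684,-.126,.0)): print(P,f(P))
b=np.load('pics/wrist2.npy',allow_pickle=True).item()
T=b['extrinsics'];print(-T[:3,:3].T@T[:3,3])
# check calibration: known world feature in wrist: yellow disc? compare jar/cookie
```

```text
(0.6354, -0.1198, 0.0375) [653. 389.]
(0.655, -0.1198, 0.0375) [631. 415.]
(0.6354, -0.10640000000000001, 0.0509) [679. 371.]
(0.6472, -0.109, 0.044) [662. 398.]
(0.6472, -0.109, 0.05) [661. 387.]
(0.6234, -0.109, 0.044) [688. 366.]
(0.6472, -0.137, 0.05) [602. 372.]
(0.6354, -0.109, 0.064) [672. 344.]
(0.6354, -0.109, 0.17) [653. 126.]
(0.6354, -0.109, 0.104) [665. 265.]
(0.585, -0.126, 0) [699. 388.]
(0.684, -0.126, 0.0) [592. 523.]
[0.63369667 0.16825306 0.17940336]
```

Run:
```python
from st import *
s=snap('wrist');o,p,M=st();print(p,o['width'],o['finger_force'])
f=lambda P:((proj(s,P)-[180,120])*2.5).round()
for w in (-.0103,.0103):
  for k in (0,-.01,-.019,-.03): print(w,k,f(p+M[:,1]*w+M[:,2]*k))
for P in ((.6234,-.109,.044),(.6472,-.109,.044),(.6234,-.109,.05),(.6472,-.109,.05),(.6354,-.109,.064)): print(P,f(P))
c=snap('scene');t=snap('top')
C=np.zeros((600,800,3),np.uint8)
C[:,:400]=cv2.resize(t['color'][140:215,270:320],(400,600),interpolation=2)
C[:,400:]=cv2.resize(c['color'][200:260,185:225],(400,600),interpolation=2)
for P in [p+M[:,1]*w for w in (-.0103,.0103)]:
    for q in ((proj(t,P)-[270,140])*8,(proj(c,P)-[185,200])*10+[400,0]): cv2.circle(C,tuple(int(x) for x in q),4,(255,0,255),2)
cv2.imwrite('pics/g2.png',C)
```

```text
[ 0.63519148 -0.12012749  0.03723742] 0.020289100032416203 0.0
-0.0103 0 [159. 262.]
-0.0103 -0.01 [157. 277.]
-0.0103 -0.019 [156. 292.]
-0.0103 -0.03 [153. 311.]
0.0103 0 [238. 262.]
0.0103 -0.01 [240. 277.]
0.0103 -0.019 [241. 292.]
0.0103 -0.03 [244. 311.]
(0.6234, -0.109, 0.044) [150. 270.]
(0.6472, -0.109, 0.044) [247. 269.]
(0.6234, -0.109, 0.05) [150. 293.]
(0.6472, -0.109, 0.05) [248. 291.]
(0.6354, -0.109, 0.064) [200. 348.]
```

View pics/g2.png

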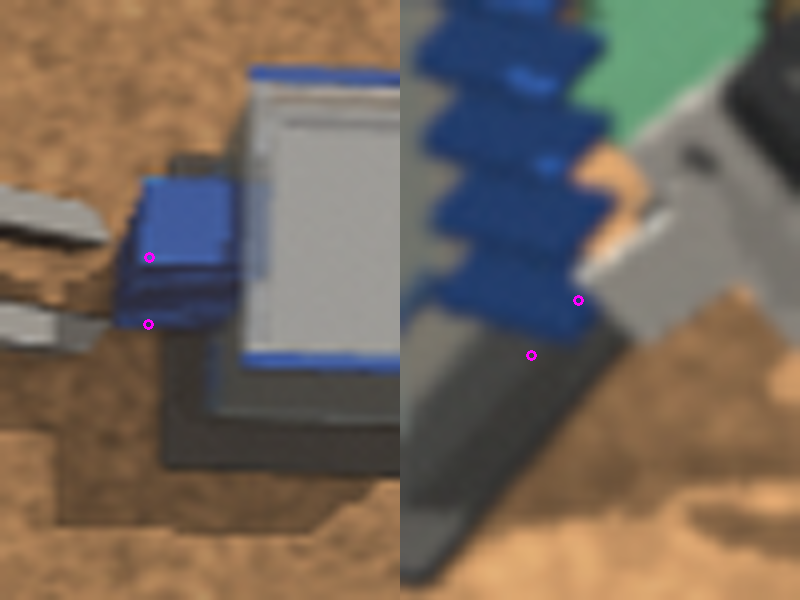

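Run:
```python
from st import *
o,p,M=st(); t=np.load('pics/top0.npy',allow_pickle=True).item();c=np.load('pics/scene0.npy',allow_pickle=True).item()
for a in ((105,238),(100,215)):
  for b in ((578,278),(610,308),(640,340)):
    P,e=two(t,(270+a[0]/8,140+a[1]/8),c,(185+(b[0]-400)/10,200+b[1]/10)); print(a,b,P.round(4),round(e,4),(M.T@(P-p)).round(4))
print(robot.tcp_to_grasp)
```

```text
(105, 238) (578, 278) [ 0.6474 -0.1056  0.0629] 0.0013 [-0.0075  0.0123 -0.0286]
(105, 238) (610, 308) [ 0.647  -0.1028  0.0558] 0.0057 [-0.0005  0.0118 -0.0256]
(105, 238) (640, 340) [ 0.6468 -0.1002  0.0483] 0.0124 [ 0.0066  0.0115 -0.0221]
(100, 215) (578, 278) [ 0.6532 -0.1031  0.0676] 0.0003 [-0.0089  0.018  -0.0338]
(100, 215) (610, 308) [ 0.6528 -0.1003  0.0607] 0.0072 [-0.0021  0.0176 -0.0308]
(100, 215) (640, 340) [ 0.6527 -0.0977  0.0533] 0.0139 [ 0.005   0.0174 -0.0274]
0.0188
```

Run:
```python
from h import *
c=np.load('pics/scene0.npy',allow_pickle=True).item()
y=np.array([.374,-.927,0])
for w in (-.047,.047,.0595,-.0595):
  for dz in (0,.019,.028): print(w,dz,(proj(c,np.array([.206,-.51,.176+dz])+w*y)/.64).round())
w=np.load('pics/wrist0.npy',allow_pickle=True).item()
C=cv2.resize(w['color'],(800,600))
for s in (-.047,.047):
  for dz in (0,.019):
    q=proj(w,np.array([.206,-.51,.176+dz])+s*y)*800/512; cv2.circle(C,tuple(int(v) for v in q),5,(255,0,255),2)
cv2.imwrite('pics/w0.png',np.hstack([cv2.resize(C,(400,300)),cv2.resize(c['color'][20:95,105:180],(400,300))]))
```

```text
-0.047 0 [259. 141.]
-0.047 0.019 [258. 131.]
-0.047 0.028 [257. 127.]
0.047 0 [211. 141.]
0.047 0.019 [210. 131.]
0.047 0.028 [209. 127.]
0.0595 0 [205. 141.]
0.0595 0.019 [203. 131.]
0.0595 0.028 [202. 127.]
-0.0595 0 [265. 141.]
-0.0595 0.019 [264. 131.]
-0.0595 0.028 [264. 127.]
```

View pics/w0.png

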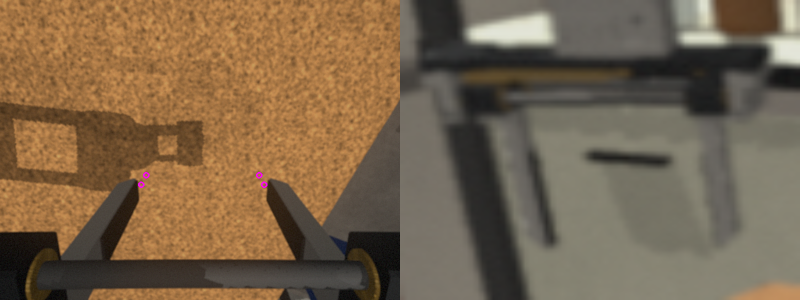

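The scene and top views both put the fingers' visible ends about 27 mm behind the reported TCP, and the fingers closed on air. This was already so at the start. I'll reopen and advance by that amount.

```bash
sed -i "s/^o,p,M=st()/o,p,M=st(); p=p-0.027*M[:,2]; print('tip',p.round(4),'w',round(o['width'],4))/" go.py; python3 go.py .6356,-.1195,.039; python3 nudge.py '[[[0.05,0,0,0,0],[0.05,0,0,0,0],[0.05,0,0,0,0],[0.05,0,0,0,0],[0.05,0,0,0,0],[0.05,0,0,0,0]]]'; python3 go.py .6356,-.1195,.039
```

```text
tip [ 0.6352 -0.1013  0.0564] w 0.0198
.6356,-.1195,.039 tool d [-0.0007  0.0005  0.0252] n 1 per row [-0.0007  0.0005  0.0252]
time: 10.97
tool_pos: [0.6352, -0.1203, 0.0372]
ee_rot: [3.131, 0.779, 1.55]
wrist_force: [-0.1, 0.4, 0.1]
width: 0.0493
finger_force: 0.0
tip [ 0.6353 -0.1013  0.0564] w 0.0493
.6356,-.1195,.039 tool d [-0.0007  0.0004  0.0252] n 1 per row [-0.0007  0.0004  0.0252]
```

The manual's scale: shifts go in units of 100 mm. Converting my numbers, 0.013 m is 0.13, 0.012 m is 0.12.

```bash
python3 nudge.py '[[[0.05,0,0,0.12,0],[0.05,0,0,0.13,0],[0.05,0,0,0,0],[0.02,0,0,0,0],[0.02,0,0,0,0],[0.02,0,0,0,0],[0.02,0,0,0,0],[0.02,0,0,0,0],[0.02,0,0,0,0]]]'; python3 go.py .6366,-.0095,.039
```

```text
time: 11.72
tool_pos: [0.6354, -0.1376, 0.0199]
ee_rot: [3.13, 0.779, 1.55]
wrist_force: [-0.6, 0.3, 0.7]
width: 0.0234
finger_force: 30.0
tip [ 0.6355 -0.1186  0.0391] w 0.0234
.6366,-.0095,.039 tool d [ 0.0777 -0.0003 -0.0766] n 3 per row [ 0.0259 -0.0001 -0.0255]
```

Converted, 0.01 m is 0.1, -0.0099 m is -0.099.

```bash
python3 nudge.py '[[[0.02,0.06,0,-0.06,0],[0.02,0.1,0,-0.099,0],[0.02,0.1,0,-0.099,0],[0.02,0.1,0,-0.099,0],[0.02,0.1,0,-0.099,0],[0.02,0.1,0,-0.099,0],[0.02,0.1,0,-0.099,0],[0.02,0.1,0,-0.099,0],[0.02,0,0,0,0]]]'; python3 go.py .6366,-.0035,.039
```

```text
time: 12.47
tool_pos: [0.6371, -0.0268, 0.0191]
ee_rot: [3.131, 0.777, 1.554]
wrist_force: [-0.4, 0.6, -0.3]
width: 0.0235
finger_force: 30.0
tip [ 0.6371 -0.0078  0.0384] w 0.0235
.6366,-.0035,.039 tool d [ 0.0027 -0.0005 -0.0035] n 1 per row [ 0.0027 -0.0005 -0.0035]
```

```bash
python3 nudge.py '[[[0.02,0.1,0,-0.099,0],[0.02,-0.21,0,-0.21,0],[0.02,-0.21,0,-0.21,0],[0.02,-0.1,0,-0.1,0],[0.02,0,0,0,0]]]'; python3 go.py .4599,.1928,.07 .4599,.1928,.022;  python3 - <<'E'
from st import *
s=snap('wrist'); c=snap('scene'); np.save('pics/wrist3.npy',s,allow_pickle=True)
cv2.imwrite('pics/t1.png',np.hstack([cv2.resize(s['color'],(400,300)),cv2.resize(c['color'][130:280,150:350],(400,300))]))
E
```

```text
time: 12.88
tool_pos: [0.6386, -0.0165, 0.0982]
ee_rot: [3.118, 0.777, 1.541]
wrist_force: [1.3, 0.8, -0.6]
width: 0.0234
finger_force: 30.0
tip [0.6386 0.0025 0.1174] w 0.0234
.4599,.1928,.07 tool d [ 0.1651 -0.1819 -0.1002] n 7 per row [ 0.0236 -0.026  -0.0143]
.4599,.1928,.022 tool d [ 0.0337 -0.0008  0.0342] n 2 per row [ 0.0168 -0.0004  0.0171]
```

View pics/t1.png

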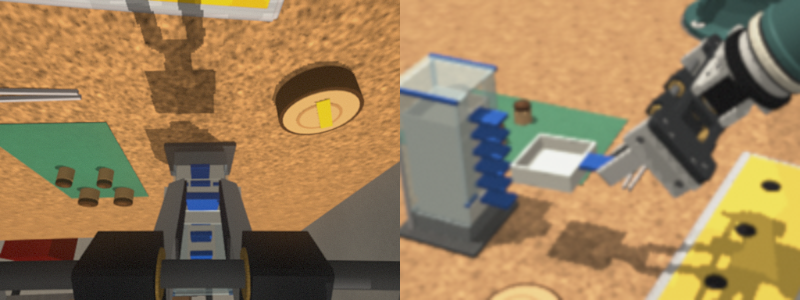

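The tray is out and held about level at (555,162) in the right half, and the stack has dropped. Now moving it to the yellow strip.

Converted, -0.026 m is -0.26, 0.0236 m is 0.236.

```bash
python3 nudge.py '[[[0.02,0.236,-0.26,-0.143,0],[0.02,0.236,-0.26,-0.143,0],[0.02,0.236,-0.26,-0.143,0],[0.02,0.236,-0.26,-0.143,0],[0.02,0.236,-0.26,-0.143,0],[0.02,0.236,-0.26,-0.143,0],[0.02,0.236,-0.26,-0.143,0],[0.02,0,0,0,0],[0.02,0,0,0,0]]]'; python3 st.py; python3 go.py .4599,.1928,.022
```

```text
time: 13.73
tool_pos: [0.455, 0.1733, 0.0446]
ee_rot: [3.137, 0.782, 1.558]
wrist_force: [0.3, -0.2, -0.2]
width: 0.0233
finger_force: 30.0
q [ 0.68  0.43  1.45 -0.59  1.78  0.72] x [ 0.009  0.709 -0.705] y [ 1.    -0.01   0.003] z [-0.004 -0.705 -0.709]
tip [0.4551 0.1923 0.0638] w 0.0233
.4599,.1928,.022 tool d [0.0298 0.0046 0.0293] n 2 per row [0.0149 0.0023 0.0146]
```

```bash
python3 nudge.py '[[[0.02,0.1,0.02,0.1,0],[0.02,0.1,0.02,0.1,0],[0.02,0.095,0.006,0.093,0],[0.02,0,0,0,0],[0.02,0,0,0,0]]]'; python3 go.py .4599,.1928,.022;  python3 - <<'E'
from st import *
s=snap('top'); c=snap('scene'); 
cv2.imwrite('pics/t2.png',np.hstack([cv2.resize(s['color'][120:280,80:270],(400,336)),cv2.resize(c['color'][180:348,230:430],(400,336))]))
E
```

```text
time: 14.15
tool_pos: [0.4614, 0.1717, 0.004]
ee_rot: [3.135, 0.782, 1.551]
wrist_force: [0.7, -0.2, -0.1]
width: 0.0235
finger_force: 30.0
tip [0.4615 0.1908 0.0231] w 0.0235
.4599,.1928,.022 tool d [ 0.0022 -0.0017 -0.0006] n 1 per row [ 0.0022 -0.0017 -0.0006]
```

View pics/t2.png

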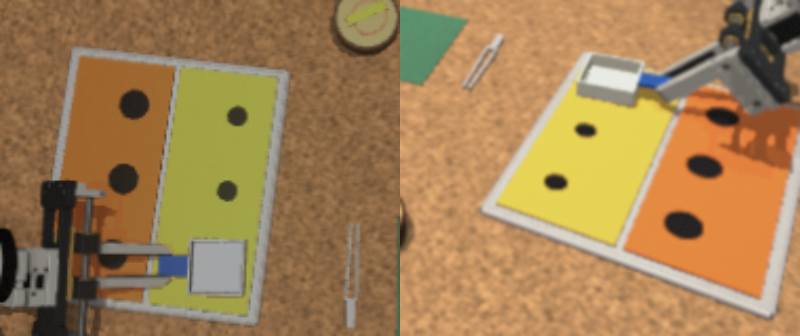

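Converted, -0.001 m is -0.01, -0.04 m is -0.4.

```bash
python3 nudge.py '[[[0.02,0.018,-0.01,0.004,0],[0.02,0,0,0,0],[0.05,0,0,0,0],[0.05,0,0,0,0],[0.05,0,0,0,0],[0.05,0,0,0,0],[0.05,0,0,0,0],[0.05,0,0,-0.2,0],[0.05,0,0,-0.4,0],[0.05,0,0,-0.4,0],[0.05,0,0,0,0]]]'; python3 st.py; python3 go.py .636,-.042,.117
```

```text
time: 15.17
tool_pos: [0.4638, 0.2502, 0.0803]
ee_rot: [3.118, 0.771, 1.545]
wrist_force: [0.1, -0.3, 0.3]
width: 0.05
finger_force: 0.0
q [ 0.76  0.51  1.25 -0.57  1.91  0.73] x [ 0.019  0.717 -0.697] y [ 1.    -0.01   0.017] z [ 0.005 -0.697 -0.717]
tip [0.4637 0.269  0.0996] w 0.05
.636,-.042,.117 tool d [-0.2319  0.1757  0.2051] n 9 per row [-0.0258  0.0195  0.0228]
```

```bash
python3 nudge.py '[[[0.05,-0.258,0.195,0.228,0],[0.05,-0.258,0.195,0.228,0],[0.05,-0.258,0.195,0.228,0],[0.05,-0.258,0.195,0.228,0],[0.05,-0.258,0.195,0.228,0],[0.05,-0.258,0.195,0.228,0],[0.05,-0.258,0.195,0.228,0],[0.05,-0.258,0.195,0.228,0],[0.05,-0.258,0.195,0.228,0],[0.05,0,0,0,0],[0.05,0,0,0,0]]]'; python3 st.py; python3 go.py .6356,-.1195,.039
```

```text
time: 16.08
tool_pos: [0.6321, -0.0695, 0.093]
ee_rot: [3.132, 0.779, 1.547]
wrist_force: [-0.7, 0.3, -1.1]
width: 0.0499
finger_force: 0.0
q [ 0.22  0.44  1.32 -0.75  1.59  0.31] x [ 0.017  0.711 -0.703] y [ 1.    -0.017  0.007] z [-0.007 -0.703 -0.712]
tip [ 0.6323 -0.0505  0.1122] w 0.0499
.6356,-.1195,.039 tool d [0.0024 0.004  0.1005] n 3 per row [0.0008 0.0013 0.0335]
```

```bash
python3 nudge.py '[[[0.05,0.008,0.013,0.25,0],[0.05,0.008,0.013,0.25,0],[0.05,0.008,0.013,0.25,0],[0.05,0,0,0.25,0],[0.05,0,0,0,0],[0.05,0,0,0,0]]]'; python3 go.py .6356,-.1195,.039
```

```text
time: 16.58
tool_pos: [0.6344, -0.135, 0.019]
ee_rot: [3.137, 0.779, 1.554]
wrist_force: [1.3, 0.1, 0.7]
width: 0.05
finger_force: 0.0
tip [ 0.6346 -0.116   0.0382] w 0.05
.6356,-.1195,.039 tool d [-0.003   0.001   0.0019] n 1 per row [-0.003   0.001   0.0019]
```

Next: correct, close, pull 120 mm and lift, with the grip printed before the pull.

```bash
python3 nudge.py '[[[0.05,-0.03,0.01,0.02,0],[0.05,0,0,0,0],[0.02,0,0,0,0],[0.02,0,0,0,0],[0.02,0,0,0,0],[0.02,0,0,0,0],[0.02,0,0,0,0],[0.02,0,0,0,0]]]'; python3 go.py .6356,-.0035,.039; python3 nudge.py '[[[0.02,0.06,0,-0.06,0],[0.02,0.1,0,-0.099,0],[0.02,0.1,0,-0.099,0],[0.02,0.1,0,-0.099,0],[0.02,0.1,0,-0.099,0],[0.02,0.1,0,-0.099,0],[0.02,0.1,0,-0.099,0],[0.02,0.1,0,-0.099,0],[0.02,0.1,0,-0.099,0],[0.02,0,0,0,0]]]' ; python3 go.py .5493,.1845,.10
```

```text
time: 17.25
tool_pos: [0.6369, -0.1389, 0.0217]
ee_rot: [3.131, 0.779, 1.55]
wrist_force: [-1.6, 1.2, 2.7]
width: 0.0236
finger_force: 29.9
tip [ 0.637  -0.12    0.0409] w 0.0236
.6356,-.0035,.039 tool d [ 0.0842 -0.003  -0.0805] n 3 per row [ 0.0281 -0.001  -0.0268]
time: 18.08
tool_pos: [0.6391, -0.0144, 0.0211]
ee_rot: [3.131, 0.778, 1.554]
wrist_force: [-0.4, -1.2, 0.2]
width: 0.0234
finger_force: 30.0
tip [0.6392 0.0045 0.0403] w 0.0234
.5493,.1845,.10 tool d [ 0.0853 -0.0911 -0.1687] n 6 per row [ 0.0142 -0.0152 -0.0281]
```

Converted, -0.0281 m is -0.281, -0.0152 m is -0.152.

```bash
python3 nudge.py '[[[0.02,0.142,-0.152,-0.281,0],[0.02,0.142,-0.152,-0.281,0],[0.02,0.142,-0.152,-0.281,0],[0.02,0.142,-0.152,-0.281,0],[0.02,0.142,-0.152,-0.281,0],[0.02,0.142,-0.152,-0.281,0],[0.02,0,0,0,0],[0.02,0,0,0,0]]]'; python3 go.py .5508,.1831,.023
```

```text
time: 18.75
tool_pos: [0.5495, 0.1639, 0.0817]
ee_rot: [3.129, 0.778, 1.552]
wrist_force: [-0.7, -0.3, -1.3]
width: 0.0232
finger_force: 30.0
tip [0.5496 0.1829 0.1009] w 0.0232
.5508,.1831,.023 tool d [0.0549 0.0005 0.0553] n 2 per row [0.0274 0.0003 0.0277]
```

Converted, 0.014 m is 0.14, 0.012 m is 0.12.

```bash
python3 nudge.py '[[[0.02,0.14,0,0.14,0],[0.02,0.14,0,0.14,0],[0.02,0.14,0,0.14,0],[0.02,0.12,0,0.12,0],[0.02,0,0,0,0],[0.02,0,0,0,0]]]'; python3 go.py .5508,.1831,.023
```

```text
time: 19.25
tool_pos: [0.5495, 0.1612, 0.0037]
ee_rot: [3.134, 0.781, 1.551]
wrist_force: [-0.9, -0.0, 0.2]
width: 0.0235
finger_force: 30.0
tip [0.5497 0.1802 0.0229] w 0.0235
.5508,.1831,.023 tool d [ 0.0019  0.001  -0.0021] n 1 per row [ 0.0019  0.001  -0.0021]
```

```bash
python3 nudge.py '[[[0.02,0.019,0.01,-0.02,0],[0.02,0,0,0,0],[0.05,0,0,0,0],[0.05,0,0,0,0],[0.05,0,0,0,0],[0.05,0,0,0,0],[0.05,0,0,0,0],[0.05,0,0,-0.2,0],[0.05,0,0,-0.4,0],[0.05,0,0,-0.4,0],[0.05,0,0,0,0]]]'; python3 nudge.py '[[[0.05,-0.245,0.095,0.213,0],[0.05,-0.245,0.095,0.213,0],[0.05,-0.245,0.095,0.213,0],[0.05,-0.245,0.095,0.213,0],[0.05,-0.245,0.095,0.213,0],[0.05,-0.245,0.095,0.213,0],[0.05,-0.245,0.095,0.213,0],[0.05,-0.245,0.095,0.213,0],[0.05,-0.245,0.095,0.213,0],[0.05,0,0,0,0],[0.05,0,0,0,0]]]';python3 st.py; python3 go.py .6356,-.1195,.039
```

```text
time: 20.17
tool_pos: [0.5537, 0.2413, 0.0818]
ee_rot: [3.117, 0.771, 1.544]
wrist_force: [0.3, -0.3, 1.7]
width: 0.05
finger_force: 0.0
time: 21.08
tool_pos: [0.6322, -0.0592, 0.0948]
ee_rot: [3.132, 0.779, 1.547]
wrist_force: [-1.3, 0.0, -0.2]
width: 0.0498
finger_force: 0.0
q [ 0.23  0.45  1.31 -0.75  1.6   0.31] x [ 0.017  0.711 -0.703] y [ 1.    -0.017  0.007] z [-0.007 -0.703 -0.712]
tip [ 0.6324 -0.0402  0.114 ] w 0.0498
.6356,-.1195,.039 tool d [-0.0037  0.004   0.1091] n 3 per row [-0.0012  0.0013  0.0364]
```

Converted, 0.027 m is 0.27, 0.0013 m is 0.013.

```bash
python3 nudge.py '[[[0.05,-0.012,0.013,0.27,0],[0.05,-0.012,0.013,0.27,0],[0.05,-0.012,0.013,0.27,0],[0.05,0,0,0.27,0],[0.05,0,0,0,0],[0.05,0,0,0,0]]]'; python3 go.py .6356,-.1195,.039
```

```text
time: 21.58
tool_pos: [0.6348, -0.135, 0.019]
ee_rot: [3.137, 0.779, 1.554]
wrist_force: [0.1, 0.3, -0.3]
width: 0.0497
finger_force: 0.0
tip [ 0.635  -0.1161  0.0382] w 0.0497
.6356,-.1195,.039 tool d [-0.003   0.0007  0.0018] n 1 per row [-0.003   0.0007  0.0018]
```

Converted, -0.003 m is -0.03, 0.002 m is 0.02.

```bash
python3 nudge.py '[[[0.05,-0.03,0.007,0.02,0],[0.05,0,0,0,0],[0.02,0,0,0,0],[0.02,0,0,0,0],[0.02,0,0,0,0],[0.02,0,0,0,0],[0.02,0,0,0,0],[0.02,0,0,0,0]]]'; python3 go.py .6356,-.0035,.039; python3 nudge.py '[[[0.02,0.06,0,-0.06,0],[0.02,0.1,0,-0.099,0],[0.02,0.1,0,-0.099,0],[0.02,0.1,0,-0.099,0],[0.02,0.1,0,-0.099,0],[0.02,0.1,0,-0.099,0],[0.02,0.1,0,-0.099,0],[0.02,0.1,0,-0.099,0],[0.02,0.1,0,-0.099,0],[0.02,0,0,0,0]]]' ; python3 go.py .56,.10,.14 .4736,.316,.10
```

```text
time: 22.25
tool_pos: [0.6369, -0.1388, 0.0218]
ee_rot: [3.131, 0.779, 1.55]
wrist_force: [-1.6, 2.5, 1.6]
width: 0.0232
finger_force: 30.0
tip [ 0.637  -0.1198  0.041 ] w 0.0232
.6356,-.0035,.039 tool d [ 0.0841 -0.0029 -0.0803] n 3 per row [ 0.028  -0.001  -0.0268]
time: 23.08
tool_pos: [0.6391, -0.0144, 0.0213]
ee_rot: [3.131, 0.778, 1.554]
wrist_force: [0.2, -0.1, -0.5]
width: 0.0232
finger_force: 30.0
tip [0.6392 0.0045 0.0405] w 0.0232
.56,.10,.14 tool d [-0.0028 -0.0793 -0.1378] n 4 per row [-0.0007 -0.0198 -0.0344]
.4736,.316,.10 tool d [ 0.1809 -0.0888 -0.123 ] n 6 per row [ 0.0301 -0.0148 -0.0205]
```

Converted, -0.0344 m is -0.344, 0.0301 m is 0.301.

```bash
python3 nudge.py '[[[0.02,-0.007,-0.198,-0.344,0],[0.02,-0.007,-0.198,-0.344,0],[0.02,-0.007,-0.198,-0.344,0],[0.02,-0.007,-0.198,-0.344,0],[0.02,0.301,-0.148,-0.205,0],[0.02,0.301,-0.148,-0.205,0],[0.02,0.301,-0.148,-0.205,0],[0.02,0.301,-0.148,-0.205,0],[0.02,0.301,-0.148,-0.205,0],[0.02,0.301,-0.148,-0.205,0],[0.02,0,0,0,0],[0.02,0,0,0,0]]]'; python3 st.py; python3 go.py .4736,.316,.023
```

```text
time: 24.08
tool_pos: [0.4735, 0.2953, 0.0799]
ee_rot: [3.132, 0.781, 1.555]
wrist_force: [0.1, -0.1, -0.3]
width: 0.0239
finger_force: 30.0
q [ 0.79  0.6   1.12 -0.56  1.98  0.73] x [ 0.011  0.71  -0.704] y [ 1.    -0.009  0.007] z [-0.002 -0.704 -0.71 ]
tip [0.4735 0.3143 0.0991] w 0.0239
.4736,.316,.023 tool d [ 0.0548 -0.0004  0.0529] n 2 per row [ 0.0274 -0.0002  0.0264]
```

Converted, 0.014 m is 0.14, 0.013 m is 0.13.

```bash
python3 nudge.py '[[[0.02,0.14,0,0.14,0],[0.02,0.14,0,0.14,0],[0.02,0.14,0,0.13,0],[0.02,0.13,0,0.12,0],[0.02,0,0,0,0],[0.02,0,0,0,0]]]'; python3 go.py .4736,.316,.023
```

```text
time: 24.58
tool_pos: [0.4748, 0.2944, 0.0043]
ee_rot: [3.132, 0.781, 1.55]
wrist_force: [0.4, 0.2, 0.1]
width: 0.0236
finger_force: 30.0
tip [0.475  0.3134 0.0235] w 0.0236
.4736,.316,.023 tool d [ 0.0021 -0.0014 -0.0015] n 1 per row [ 0.0021 -0.0014 -0.0015]
```

Converted, -0.02 m is -0.2, -0.04 m is -0.4.

```bash
python3 nudge.py '[[[0.02,0.02,-0.014,-0.014,0],[0.02,0,0,0,0],[0.05,0,0,0,0],[0.05,0,0,0,0],[0.05,0,0,0,0],[0.05,0,0,0,0],[0.05,0,0,0,0],[0.05,0,0,-0.2,0],[0.05,0,0,-0.4,0],[0.05,0,0,-0.4,0],[0.05,0,0,0,0]]]'; python3 nudge.py '[[[0.05,-0.263,0.143,0.239,0],[0.05,-0.263,0.143,0.239,0],[0.05,-0.263,0.143,0.239,0],[0.05,-0.263,0.143,0.239,0],[0.05,-0.263,0.143,0.239,0],[0.05,-0.263,0.143,0.239,0],[0.05,-0.263,0.143,0.239,0],[0.05,-0.263,0.143,0.239,0],[0.05,-0.263,0.143,0.239,0],[0.05,-0.263,0.143,0.239,0],[0.05,-0.263,0.143,0.239,0],[0.05,-0.263,0.143,0.239,0],[0.05,0,0,0,0],[0.05,0,0,0,0]]]';python3 st.py; python3 go.py .6356,-.1195,.039
```

```text
time: 25.5
tool_pos: [0.4752, 0.374, 0.081]
ee_rot: [3.119, 0.769, 1.545]
wrist_force: [0.6, 0.7, 1.1]
width: 0.0502
finger_force: 0.0
time: 26.67
tool_pos: [0.6389, -0.0625, 0.0938]
ee_rot: [3.132, 0.779, 1.547]
wrist_force: [-0.8, 0.2, -0.7]
width: 0.0503
finger_force: 0.0
q [ 0.22  0.46  1.3  -0.75  1.6   0.31] x [ 0.017  0.711 -0.703] y [ 1.    -0.017  0.007] z [-0.007 -0.703 -0.712]
tip [ 0.6391 -0.0435  0.113 ] w 0.0503
.6356,-.1195,.039 tool d [-0.0021 -0.0027  0.1061] n 3 per row [-0.0007 -0.0009  0.0354]
```

Converted, 0.0265 m is 0.265, -0.0014 m is -0.014.

```bash
python3 nudge.py '[[[0.05,-0.014,-0.01,0.265,0],[0.05,-0.014,-0.01,0.265,0],[0.05,-0.014,-0.01,0.265,0],[0.05,0,0,0.265,0],[0.05,0,0,0,0],[0.05,0,0,0,0]]]'; python3 go.py .6356,-.1195,.039
```

```text
time: 27.17
tool_pos: [0.6346, -0.1368, 0.0201]
ee_rot: [3.137, 0.779, 1.554]
wrist_force: [-0.6, 0.9, -0.2]
width: 0.0502
finger_force: 0.0
tip [ 0.6348 -0.1178  0.0393] w 0.0502
.6356,-.1195,.039 tool d [-0.001   0.0009  0.0014] n 1 per row [-0.001   0.0009  0.0014]
```

Converted, 0.0014 m is 0.014, -0.001 m is -0.01.

```bash
python3 nudge.py '[[[0.05,-0.01,0.006,0.014,0],[0.05,0,0,0,0],[0.02,0,0,0,0],[0.02,0,0,0,0],[0.02,0,0,0,0],[0.02,0,0,0,0],[0.02,0,0,0,0],[0.02,0,0,0,0]]]'; python3 go.py .6356,-.0035,.039; python3 nudge.py '[[[0.02,0.06,0,-0.06,0],[0.02,0.1,0,-0.099,0],[0.02,0.1,0,-0.099,0],[0.02,0.1,0,-0.099,0],[0.02,0.1,0,-0.099,0],[0.02,0.1,0,-0.099,0],[0.02,0.1,0,-0.099,0],[0.02,0.1,0,-0.099,0],[0.02,0.1,0,-0.099,0],[0.02,0,0,0,0]]]' ; python3 nudge.py '[[[0.02,0,-0.1,-0.345,0],[0.02,0,-0.1,-0.345,0],[0.02,0,-0.1,-0.345,0],[0.02,0,-0.1,-0.345,0],[0.02,0.29,-0.07,-0.195,0],[0.02,0.29,-0.07,-0.195,0],[0.02,0.29,-0.07,-0.195,0],[0.02,0.29,-0.07,-0.195,0],[0.02,0.29,-0.07,-0.195,0],[0.02,0.29,-0.07,-0.195,0],[0.02,0,0,0,0],[0.02,0,0,0,0]]]';python3 st.py; python3 go.py .5629,.3071,.023
```

```text
time: 27.83
tool_pos: [0.6369, -0.1388, 0.0218]
ee_rot: [3.131, 0.779, 1.55]
wrist_force: [-0.7, 0.7, 1.7]
width: 0.0234
finger_force: 30.0
tip [ 0.637  -0.1199  0.041 ] w 0.0234
.6356,-.0035,.039 tool d [ 0.0841 -0.0029 -0.0804] n 3 per row [ 0.028  -0.001  -0.0268]
time: 28.67
tool_pos: [0.6389, -0.0145, 0.0213]
ee_rot: [3.131, 0.778, 1.554]
wrist_force: [0.4, -0.4, -0.7]
width: 0.0235
finger_force: 30.0
time: 29.67
tool_pos: [0.5592, 0.2874, 0.0787]
ee_rot: [3.133, 0.781, 1.555]
wrist_force: [-0.1, -0.1, -0.7]
width: 0.0231
finger_force: 30.0
q [ 0.71  0.72  0.93 -0.62  1.98  0.61] x [ 0.011  0.71  -0.704] y [ 1.    -0.01   0.006] z [-0.003 -0.704 -0.71 ]
tip [0.5593 0.3064 0.0979] w 0.0231
.5629,.3071,.023 tool d [0.0532 0.0031 0.0527] n 2 per row [0.0266 0.0016 0.0263]
```

Converted, 0.014 m is 0.14, 0.013 m is 0.13.

```bash
python3 nudge.py '[[[0.02,0.14,0.01,0.13,0],[0.02,0.14,0.01,0.13,0],[0.02,0.14,0.01,0.13,0],[0.02,0.13,0,0.115,0],[0.02,0,0,0,0],[0.02,0,0,0,0]]]'; python3 go.py .5629,.3071,.023
```

```text
time: 30.17
tool_pos: [0.5626, 0.2882, 0.0035]
ee_rot: [3.136, 0.782, 1.553]
wrist_force: [0.3, -0.4, 0.3]
width: 0.0235
finger_force: 30.0
tip [0.5628 0.3073 0.0227] w 0.0235
.5629,.3071,.023 tool d [-0.0003  0.0001 -0.0001] n 1 per row [-0.0003  0.0001 -0.0001]
```

Converted, -0.04 m is -0.4, -0.02 m is -0.2.

```bash
python3 nudge.py '[[[0.02,0,0,0,0],[0.05,0,0,0,0],[0.05,0,0,0,0],[0.05,0,0,0,0],[0.05,0,0,0,0],[0.05,0,0,0,0],[0.05,0,0,-0.2,0],[0.05,0,0,-0.4,0],[0.05,0,0,-0.4,0],[0.05,0,0,0,0]]]'; python3 st.py; python3 go.py .42,.38,.42 .03,.52,.42
python3 - <<'E'
from h import *
s=snap('scene');c=snap('top'); np.save('pics/top5.npy',c,allow_pickle=True)
cv2.imwrite('pics/t5.png',np.hstack([cv2.resize(s['color'],(400,300)),cv2.resize(c['color'],(400,300))]))
E
```

```text
time: 31.0
tool_pos: [0.5651, 0.3658, 0.0831]
ee_rot: [3.118, 0.77, 1.545]
wrist_force: [0.5, 0.9, 0.9]
width: 0.0498
finger_force: 0.0
q [ 0.77  0.86  0.68 -0.62  2.09  0.61] x [ 0.019  0.718 -0.696] y [ 1.    -0.01   0.017] z [ 0.006 -0.696 -0.718]
tip [0.565  0.3846 0.1025] w 0.0498
.42,.38,.42 tool d [-0.227  -0.1395 -0.2255] n 9 per row [-0.0252 -0.0155 -0.0251]
.03,.52,.42 tool d [ 0.0932 -0.3913 -0.0996] n 11 per row [ 0.0085 -0.0356 -0.0091]
```

View pics/t5.png

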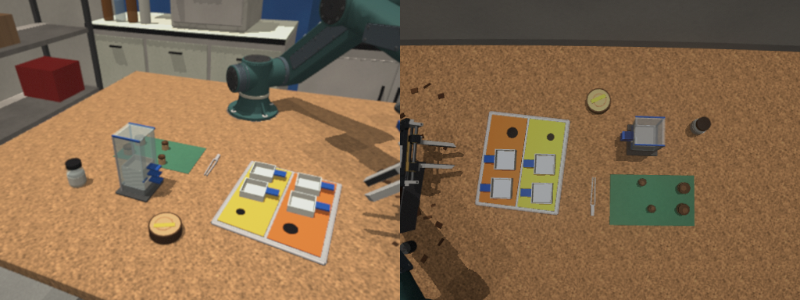

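All four trays sit in pairs on the yellow and orange discs, and the dispenser holds the spares. One narrow plug has shifted, to about (484,366) in 800×600 pixels. Next I restore the tool to vertical by overreaching outward on the +y side, high up.

Converted, -0.0252 m is -0.252, -0.0251 m is -0.251.

```bash
python3 nudge.py '[[[0.05,-0.252,-0.155,-0.251,0],[0.05,-0.252,-0.155,-0.251,0],[0.05,-0.252,-0.155,-0.251,0],[0.05,-0.252,-0.155,-0.251,0],[0.05,-0.252,-0.155,-0.251,0],[0.05,-0.252,-0.155,-0.251,0],[0.05,-0.252,-0.155,-0.251,0],[0.05,-0.252,-0.155,-0.251,0],[0.05,-0.252,-0.155,-0.251,0]]]'; python3 st.py;  python3 nudge.py '[[[0.05,0.085,-0.356,-0.091,0],[0.05,0.085,-0.356,-0.091,0],[0.05,0.085,-0.356,-0.091,0],[0.05,0.085,-0.356,-0.091,0],[0.05,0.085,-0.356,-0.091,0]]]'; python3 st.py; python3 go.py .03,.52,.42
```

```text
time: 31.85
tool_pos: [0.4213, 0.3578, 0.396]
ee_rot: [3.135, 0.783, 1.552]
wrist_force: [1.3, 0.1, 0.1]
width: 0.0498
finger_force: 0.0
q [ 0.9   0.64  0.43 -0.88  2.55  0.28] x [ 0.013  0.709 -0.705] y [ 1.    -0.014  0.005] z [-0.007 -0.705 -0.709]
time: 32.27
tool_pos: [0.2451, 0.4192, 0.3895]
ee_rot: [3.126, 0.778, 1.55]
wrist_force: [0.1, 0.1, -0.6]
width: 0.0501
finger_force: 0.0
q [ 1.15  0.54  0.59 -0.66  2.65  0.68] x [ 0.015  0.712 -0.702] y [ 1.    -0.01   0.011] z [ 0.001 -0.702 -0.712]
tip [0.2451 0.4382 0.4087] w 0.0501
.03,.52,.42 tool d [ 0.0472 -0.2157 -0.0657] n 6 per row [ 0.0079 -0.036  -0.0109]
```

```bash
python3 nudge.py '[[[0.05,0.079,-0.36,-0.109,0],[0.05,0.079,-0.36,-0.109,0],[0.05,0.079,-0.36,-0.109,0],[0.05,0.079,-0.36,-0.109,0],[0.05,0.079,-0.36,-0.109,0],[0.05,0.079,-0.36,-0.109,0]]]'; python3 st.py
```

```text
time: 32.77
tool_pos: [0.0377, 0.4686, 0.3475]
ee_rot: [3.097, 0.732, 1.551]
wrist_force: [-0.0, 0.7, 0.2]
width: 0.0497
finger_force: 0.0
q [ 1.46  0.51  0.7  -0.23  2.65  1.3 ] x [ 0.015  0.744 -0.668] y [0.999 0.01  0.033] z [ 0.031 -0.669 -0.743]
```

Converted, 0.029 m is 0.29, -0.027 m is -0.27.

```bash
python3 nudge.py '[[[0.05,0.29,-0.08,-0.27,0],[0.05,0.29,-0.08,-0.27,0],[0.05,0.29,-0.08,-0.27,0],[0.05,0.29,-0.08,-0.27,0],[0.05,0.29,-0.08,-0.27,0],[0.05,0.29,-0.08,-0.27,0],[0.05,0.29,0,-0.27,0],[0.05,0.29,0,-0.27,0]]]'; python3 st.py
```

```text
time: 33.43
tool_pos: [-0.0094, 0.6053, 0.267]
ee_rot: [3.092, 0.649, 1.558]
wrist_force: [1.3, 0.7, 0.6]
width: 0.05
finger_force: 0.0
q [ 1.53  0.85  0.28 -0.14  2.65  1.43] x [ 0.01   0.797 -0.605] y [0.999 0.017 0.039] z [ 0.041 -0.604 -0.796]
```

Converted, -0.03 m is -0.3, 0.03 m is 0.3.

```bash
python3 nudge.py '[[[0.05,0.25,0,-0.3,0],[0.05,0.25,0,-0.3,0],[0.05,0.25,0,-0.3,0],[0.05,0.25,0,-0.3,0],[0.05,0.25,0,-0.3,0],[0.05,0.3,0,-0.25,0],[0.05,0.3,0,-0.25,0],[0.05,0.3,0,-0.25,0]]]'; python3 st.py
```

```text
time: 34.1
tool_pos: [-0.0157, 0.6088, 0.2551]
ee_rot: [3.112, 0.663, 1.557]
wrist_force: [-0.1, 0.2, -0.3]
width: 0.0498
finger_force: 0.0
q [ 1.53  0.87  0.28 -0.1   2.65  1.47] x [ 0.01   0.788 -0.615] y [1.    0.005 0.023] z [ 0.021 -0.615 -0.788]
```

Converted, 0.04 m is 0.4.

```bash
python3 nudge.py '[[[0.05,0.4,0,0,0],[0.05,0.4,0,0,0],[0.05,0.4,0,0,0],[0.05,0.4,0,0,0]]]'; python3 st.py
```

```text
time: 34.43
tool_pos: [-0.0183, 0.6163, 0.1923]
ee_rot: [3.126, 0.764, 1.554]
wrist_force: [0.2, -0.6, 0.0]
width: 0.0499
finger_force: 0.0
q [ 1.53  0.97  0.28 -0.07  2.65  1.49] x [ 0.012  0.722 -0.691] y [ 1.    -0.005  0.012] z [ 0.005 -0.692 -0.722]
```

Converted, -0.029 m is -0.29, -0.028 m is -0.28.

```bash
python3 nudge.py '[[[0.05,-0.28,0,-0.29,0],[0.05,-0.28,0,-0.29,0],[0.05,-0.28,0,-0.29,0],[0.05,-0.28,0,-0.29,0],[0.05,-0.28,0,-0.29,0],[0.05,-0.28,0,-0.29,0],[0.05,-0.28,0,-0.29,0],[0.05,-0.28,0,-0.29,0],[0.05,-0.28,0,-0.29,0],[0.05,-0.28,0,-0.29,0]]]'; python3 st.py; python3 nudge.py '[[[0.05,0.28,0,-0.28,0],[0.05,0.28,0,-0.28,0],[0.05,0.28,0,-0.28,0],[0.05,0.28,0,-0.28,0],[0.05,0.28,0,-0.28,0],[0.05,0.28,0,-0.28,0],[0.05,0.28,0,-0.28,0],[0.05,0.28,0,-0.28,0]]]'; python3 st.py
```

```text
time: 35.27
tool_pos: [-0.0076, 0.5679, 0.3933]
ee_rot: [3.092, 0.433, 1.567]
wrist_force: [0.5, -0.3, -0.8]
width: 0.0497
finger_force: 0.0
q [ 1.53  0.64  0.28 -0.14  2.65  1.41] x [ 0.004  0.908 -0.42 ] y [0.999 0.017 0.045] z [ 0.048 -0.42  -0.906]
time: 35.93
tool_pos: [-0.0156, 0.5751, 0.3773]
ee_rot: [3.115, 0.457, 1.566]
wrist_force: [0.2, -0.1, 0.6]
width: 0.0503
finger_force: 0.0
q [ 1.53  0.67  0.27 -0.09  2.65  1.46] x [ 0.005  0.897 -0.441] y [1.    0.007 0.024] z [ 0.025 -0.441 -0.897]
```

```bash
python3 nudge.py '[[[0.05,-0.16,0,-0.36,0],[0.05,-0.16,0,-0.36,0],[0.05,-0.14,0,-0.37,0],[0.05,-0.14,0,-0.37,0],[0.05,-0.12,0,-0.38,0],[0.05,-0.12,0,-0.38,0],[0.05,-0.1,0,-0.38,0],[0.05,-0.1,0,-0.38,0],[0.05,-0.06,0,-0.39,0],[0.05,-0.06,0,-0.39,0]]]'; python3 st.py
```

```text
time: 36.77
tool_pos: [-0.0131, 0.4928, 0.5238]
ee_rot: [3.088, 0.188, 1.577]
wrist_force: [0.6, 1.1, 0.1]
width: 0.0499
finger_force: 0.0
q [ 1.53  0.39  0.27 -0.13  2.65  1.41] x [-0.006  0.982 -0.187] y [0.998 0.016 0.053] z [ 0.055 -0.186 -0.981]
```

Converted, -0.039 m is -0.39, -0.006 m is -0.06.

```bash
python3 nudge.py '[[[0.05,-0.06,-0.05,-0.39,0],[0.05,-0.06,-0.05,-0.39,0],[0.05,-0.04,-0.05,-0.39,0],[0.05,-0.04,-0.05,-0.39,0],[0.05,-0.02,-0.05,-0.39,0],[0.05,0,-0.05,-0.39,0],[0.05,0,-0.05,-0.39,0]]]'; python3 st.py;python3 nudge.py '[[[0.05,0.4,0,0,0],[0.05,0.4,0,0,0],[0.05,0.4,0,0,0],[0.05,0.4,0,0,0]]]'; python3 st.py
```

```text
time: 37.35
tool_pos: [-0.0496, 0.4291, 0.5931]
ee_rot: [3.077, 0.034, 1.587]
wrist_force: [-0.3, -0.7, -0.1]
width: 0.0498
finger_force: 0.0
q [ 1.61  0.24  0.27 -0.14  2.65  1.47] x [-0.016  0.999 -0.034] y [0.998 0.018 0.064] z [ 0.065 -0.033 -0.997]
time: 37.68
tool_pos: [-0.0454, 0.4753, 0.5441]
ee_rot: [3.097, 0.141, 1.58]
wrist_force: [0.4, 0.6, -0.6]
width: 0.0502
finger_force: 0.0
q [ 1.58  0.35  0.28 -0.09  2.65  1.49] x [-0.009  0.99  -0.14 ] y [0.999 0.016 0.044] z [ 0.046 -0.139 -0.989]
```

The manual's scale: shifts go in units of 100 mm. Converting my numbers, -0.039 m is -0.39, -0.004 m is -0.04.

```bash
python3 nudge.py '[[[0.05,-0.04,0,-0.39,0],[0.05,-0.04,0,-0.39,0],[0.05,-0.02,0,-0.39,0],[0.05,-0.02,0,-0.39,0],[0.05,0,0,-0.39,0],[0.05,0,0,-0.39,0]]]'; python3 st.py
```

```text
time: 38.18
tool_pos: [-0.0443, 0.416, 0.6068]
ee_rot: [3.093, 0.001, 1.587]
wrist_force: [0.2, -0.3, 0.7]
width: 0.0499
finger_force: 0.0
q [ 1.59  0.21  0.27 -0.1   2.65  1.48] x [-0.016  1.    -0.001] y [0.999 0.016 0.049] z [ 0.049 -0.    -0.999]
```

```bash
cat > trays.py <<'E'
from h import *
def trays(s):
    h=cv2.cvtColor(s['color'],cv2.COLOR_BGR2HSV)
    T=np.array(s['extrinsics']); out=[]
    m=cv2.inRange(h,(0,0,110),(180,60,255))
    b=cv2.inRange(h,(105,110,40),(130,255,255))
    for (x,y) in ((.549,.128),(.459,.136),(.561,.252),(.472,.261)):
        u,v=proj(s,(x,y,.025)).astype(int)
        w=np.zeros_like(m); w[v-19:v+20,u-19:u+20]=255
        cs,_=cv2.findContours(cv2.morphologyEx(m&w,cv2.MORPH_OPEN,np.ones((3,3))),cv2.RETR_EXTERNAL,cv2.CHAIN_APPROX_NONE)
        q=max(cs,key=cv2.contourArea)[:,0].astype(float)
        P=np.array([onz(s,*p,.032)[:2] for p in q],np.float32)
        r=cv2.minAreaRect(P*1000)
        w2=np.zeros_like(m); cv2.circle(w2,(u-24,v),16,255,-1)
        mm=cv2.moments(b&w2,True); tb=onz(s,mm['m10']/max(mm['m00'],1),mm['m01']/max(mm['m00'],1),.032)
        print((x,y),'c',np.round(r[0],1),'sz',np.round(r[1],1),'ang',round(r[2],1),'tab',tb[:2].round(4),mm['m00'],'tabdir',np.degrees(np.arctan2(tb[1]-r[0][1]/1000,tb[0]-r[0][0]/1000)).round(1))
if __name__=='__main__':
    import sys
    trays(np.load(sys.argv[1],allow_pickle=True).item() if len(sys.argv)>1 else snap('top'))
E
python3 trays.py pics/top5.npy
```

```text
(0.549, 0.128) c [550.5 130. ] sz [61.7 56.4] ang 1.8 tab [0.5506 0.1826] 117.0 tabdir 89.8
(0.459, 0.136) c [459.6 135.3] sz [62.4 58.3] ang 1.1 tab [0.4609 0.1865] 118.0 tabdir 88.6
(0.561, 0.252) c [562.  255.3] sz [56.1 62.4] ang 87.9 tab [0.5631 0.3084] 114.0 tabdir 88.8
(0.472, 0.261) c [472.4 262.6] sz [55.8 63.1] ang 89.1 tab [0.473  0.3152] 112.0 tabdir 89.3
```

```bash
python3 go.py .25,.40,.45 .4731,.3106,.07
```

```text
tip [-0.0456  0.416   0.6338] w 0.0499
.25,.40,.45 tool d [-0.0206  0.286   0.198 ] n 9 per row [-0.0023  0.0318  0.022 ]
.4731,.3106,.07 tool d [-0.0926  0.2029  0.3904] n 12 per row [-0.0077  0.0169  0.0325]
```

Converted, 0.0318 m is 0.318, 0.022 m is 0.22.

```bash
python3 nudge.py '[[[0.05,-0.023,0.318,0.22,0],[0.05,-0.023,0.318,0.22,0],[0.05,-0.023,0.318,0.22,0],[0.05,-0.023,0.318,0.22,0],[0.05,-0.023,0.318,0.22,0],[0.05,-0.023,0.318,0.22,0],[0.05,-0.023,0.318,0.22,0],[0.05,-0.023,0.318,0.22,0],[0.05,-0.023,0.318,0.22,0],[0.05,0,0,0,0]]]'; python3 st.py; python3 nudge.py '[[[0.05,-0.077,0.169,0.325,0],[0.05,-0.077,0.169,0.325,0],[0.05,-0.077,0.169,0.325,0],[0.05,-0.077,0.169,0.325,0],[0.05,-0.077,0.169,0.325,0],[0.05,-0.077,0.169,0.325,0],[0.05,-0.077,0.169,0.325,0],[0.05,-0.077,0.169,0.325,0],[0.05,-0.077,0.169,0.325,0],[0.05,-0.077,0.169,0.325,0],[0.05,-0.077,0.169,0.325,0],[0.05,0,0,0,0],[0.05,0,0,0,0]]]'; python3 st.py; python3 go.py .4731,.3106,.021
```

```text
time: 39.02
tool_pos: [0.2554, 0.3996, 0.4168]
ee_rot: [3.094, 0.012, 1.58]
wrist_force: [0.4, 0.8, -0.7]
width: 0.0502
finger_force: 0.0
q [ 0.92 -0.01  0.99 -0.05  2.14  0.88] x [-0.009  1.    -0.012] y [0.999 0.01  0.047] z [ 0.047 -0.011 -0.999]
time: 40.1
tool_pos: [0.4557, 0.3174, 0.0735]
ee_rot: [3.094, 0.007, 1.586]
wrist_force: [-0.6, 0.4, 0.9]
width: 0.05
finger_force: 0.0
q [ 0.53  0.11  1.55 -0.03  1.44  0.51] x [-0.015  1.    -0.007] y [0.999 0.015 0.047] z [ 0.048 -0.006 -0.999]
tip [0.4544 0.3176 0.1004] w 0.05
.4731,.3106,.021 tool d [-0.0067  0.0148  0.0803] n 3 per row [-0.0022  0.0049  0.0268]
```

Converted, 0.02 m is 0.2, 0.0055 m is 0.055.

```bash
python3 nudge.py '[[[0.05,-0.025,0.055,0.2,0.028],[0.05,-0.025,0.055,0.2,0],[0.05,-0.017,0.04,0.2,0],[0.05,0,0,0.2,0],[0.05,0,0,0,0],[0.05,0,0,0,0]]]'; python3 go.py .4731,.3106,.021
```

```text
time: 40.6
tool_pos: [0.4752, 0.3118, -0.0034]
ee_rot: [3.09, 0.004, 1.56]
wrist_force: [-0.3, -0.6, 0.6]
width: 0.0499
finger_force: 0.0
tip [0.4739 0.3119 0.0236] w 0.0499
.4731,.3106,.021 tool d [-0.0013 -0.0009  0.0025] n 1 per row [-0.0013 -0.0009  0.0025]
```

```bash
python3 nudge.py '[[[0.05,-0.012,-0.008,0.025,0],[0.02,0,0,0,0],[0.02,0,0,0,0],[0.02,0,0,0,0],[0.02,0,0,0,0],[0.02,0,0,0,0],[0.02,-0.005,0.015,0,0.03],[0.02,-0.005,0.015,0,0.03],[0.02,0,0.014,0,0.027],[0.02,0,0,0,0]]]'; python3 st.py;  python3 nudge.py '[[[0.05,0,0,0,0],[0.05,0,0,0,0],[0.05,0,0,0,0],[0.05,0,0,0,0],[0.05,0,0,-0.3,0],[0.05,0,0,-0.3,0],[0.05,0,0.3,0,0],[0.05,0,0.3,0,0],[0.05,0,0.25,0,0],[0.05,0,0,0,-0.087],[0.05,0,0,0,0]]]'; python3 st.py; python3 trays.py;python3 go.py .5627,.3033,.021
```

```text
time: 41.43
tool_pos: [0.479, 0.3081, -0.0078]
ee_rot: [3.092, 0.001, 1.471]
wrist_force: [-1.1, 0.5, 2.6]
width: 0.0235
finger_force: 30.0
q [ 0.49  0.21  1.61 -0.03  1.28  0.6 ] x [ 0.099  0.995 -0.001] y [ 0.994 -0.099  0.05 ] z [ 0.049 -0.006 -0.999]
time: 42.35
tool_pos: [0.5611, 0.2993, 0.0553]
ee_rot: [3.093, 0.006, 1.559]
wrist_force: [-0.3, 0.3, -0.1]
width: 0.0505
finger_force: 0.0
q [ 0.42  0.29  1.37 -0.03  1.44  0.43] x [ 0.012  1.    -0.006] y [ 0.999 -0.012  0.048] z [ 0.048 -0.007 -0.999]
(0.549, 0.128) c [550.4 129.9] sz [61.  60.4] ang 1.0 tab [0.5506 0.1826] 117.0 tabdir 89.8
(0.459, 0.136) c [459.6 135.3] sz [62.4 58.3] ang 1.1 tab [0.4609 0.1865] 118.0 tabdir 88.6
(0.561, 0.252) c [562.  255.3] sz [63.8 55.9] ang 0.1 tab [0.5631 0.3084] 114.0 tabdir 88.8
(0.472, 0.261) c [472.1 260.7] sz [56.2 63.6] ang 84.3 tab [0.4775 0.3127] 109.0 tabdir 84.1
tip [0.5589 0.2997 0.0821] w 0.0501
.5627,.3033,.021 tool d [0.004  0.0008 0.0612] n 2 per row [0.002  0.0004 0.0306]
```

Converted, 0.002 m is 0.02, 0.021 m is 0.21.

```bash
python3 nudge.py '[[[0.05,0.02,0.004,0.2,0],[0.05,0.02,0.004,0.2,0],[0.05,0,0,0.21,0],[0.05,0,0,0,0],[0.05,0,0,0,0],[0.02,0,0,0,0],[0.02,0,0,0,0],[0.02,0,0,0,0],[0.02,0,0,0,0],[0.02,0,0,0,0],[0.02,-0.01,0.015,0,0.03],[0.02,-0.01,0.015,0,0.03],[0.02,0,0.014,0,0.027],[0.02,0,0,0,0]]]'; python3 nudge.py '[[[0.05,0,0,0,0],[0.05,0,0,0,0],[0.05,0,0,0,0],[0.05,0,0,0,0],[0.05,0,0,-0.3,0],[0.05,0,0,-0.3,0],[0.05,0,0,0,-0.087],[0.05,0,0,0,0]]]'; python3 trays.py; python3 go.py .5512,.178,.082 .5512,.178,.021
```

```text
time: 43.57
tool_pos: [0.569, 0.3018, -0.0037]
ee_rot: [3.091, 0.0, 1.471]
wrist_force: [-1.0, 0.7, 3.7]
width: 0.0235
finger_force: 30.0
time: 44.23
tool_pos: [0.567, 0.3024, 0.058]
ee_rot: [3.088, 0.004, 1.56]
wrist_force: [0.5, -0.0, -0.8]
width: 0.0502
finger_force: 0.0
(0.549, 0.128) c [550.4 129.9] sz [61.  60.4] ang 1.0 tab [0.5506 0.1826] 117.0 tabdir 89.8
(0.459, 0.136) c [459.6 135.3] sz [62.4 58.3] ang 1.1 tab [0.4609 0.1865] 118.0 tabdir 88.6
(0.561, 0.252) c [562.  253.3] sz [56.4 63.5] ang 85.2 tab [0.567 0.306] 119.0 tabdir 84.6
(0.472, 0.261) c [472.1 260.7] sz [56.2 63.6] ang 84.3 tab [0.4776 0.313 ] 114.0 tabdir 84.0
tip [0.5644 0.3019 0.0828] w 0.0503
.5512,.178,.082 tool d [-0.1241 -0.0116  0.0008] n 4 per row [-0.031  -0.0029  0.0002]
.5512,.178,.021 tool d [ 0.0003 -0.0031  0.0609] n 2 per row [ 0.0002 -0.0015  0.0305]
```

Tray C is square. On to A and B on the yellow strip.

```bash
python3 nudge.py '[[[0.05,-0.31,-0.029,0,0],[0.05,-0.31,-0.029,0,0],[0.05,-0.31,-0.029,0,0],[0.05,-0.31,-0.029,0,0],[0.05,0,0,0,0],[0.05,0,0,0.2,0],[0.05,0,-0.015,0.2,0],[0.05,0,-0.015,0.2,0],[0.05,0,0,0,0],[0.05,0,0,0,0]]]'; python3 go.py .5512,.178,.021;  python3 nudge.py '[[[0.02,0,0,0,0],[0.02,0,0,0,0],[0.02,0,0,0,0],[0.02,0,0,0,0],[0.02,0,0,0,0],[0.02,-0.01,0.015,0,0.03],[0.02,-0.01,0.015,0,0.03],[0.02,0,0.014,0,0.027],[0.02,0,0,0,0],[0.05,0,0,0,0],[0.05,0,0,0,0],[0.05,0,0,0,0],[0.05,0,0,0,0],[0.05,0,0,-0.3,0],[0.05,0,0,-0.3,0],[0.05,0,0,0,-0.087],[0.05,0,0,0,0]]]'; python3 trays.py; python3 go.py .4603,.1833,.082 .4603,.1833,.021
```

```text
time: 45.12
tool_pos: [0.5501, 0.1774, -0.0074]
ee_rot: [3.098, 0.007, 1.558]
wrist_force: [0.7, 0.5, -0.2]
width: 0.0496
finger_force: 0.0
tip [0.5489 0.1776 0.0195] w 0.0496
.5512,.178,.021 tool d [ 0.0004  0.0024 -0.0014] n 1 per row [ 0.0004  0.0024 -0.0014]
time: 46.53
tool_pos: [0.5553, 0.1761, 0.058]
ee_rot: [3.088, 0.005, 1.56]
wrist_force: [0.0, 0.3, -0.4]
width: 0.0502
finger_force: 0.0
(0.549, 0.128) c [550.2 127.8] sz [59.1 63.7] ang 84.0 tab [0.5553 0.1778] 102.0 tabdir 84.3
(0.459, 0.136) c [459.7 135.4] sz [62.4 58.5] ang 1.1 tab [0.4601 0.1779] 53.0 tabdir 89.4
tip [0.5526 0.1759 0.0829] w 0.0499
.4603,.1833,.082 tool d [ 0.0062 -0.0923 -0.0037] n 3 per row [ 0.0021 -0.0308 -0.0012]
.4603,.1833,.021 tool d [ 0.0003 -0.0031  0.0609] n 2 per row [ 0.0002 -0.0015  0.0305]Traceback (most recent call last):
  File "trays.py", line 19, in <module>
    trays(np.load(sys.argv[1],allow_pickle=True).item() if len(sys.argv)>1 else snap('top'))
    ~~~~~^^^^^^^^^^^^^^^^^^^^^^^^^^^^^^^^^^^^^^^^^^^^^^^^^^^^^^^^^^^^^^^^^^^^^^^^^^^^^^^^^^^
  File "trays.py", line 11, in trays
    q=max(cs,key=cv2.contourArea)[:,0].astype(float)
      ~~~^^^^^^^^^^^^^^^^^^^^^^^^
ValueError: max() iterable argument is empty
```

```bash
python3 nudge.py '[[[0.05,0.021,-0.308,0,0],[0.05,0.021,-0.308,0,0],[0.05,0.021,-0.295,0,0],[0.05,0,0,0,0],[0.05,0,0,0.2,0],[0.05,0,0,0.2,0],[0.05,0,0,0.2,0],[0.05,0,0,0,0],[0.05,0,0,0,0]]]'; python3 go.py .4603,.1833,.021;  python3 nudge.py '[[[0.02,0,0,0,0],[0.02,0,0,0,0],[0.02,0,0,0,0],[0.02,0,0,0,0],[0.02,0,0,0,0],[0.02,0.005,0.015,0,0.03],[0.02,0.005,0.015,0,0.03],[0.02,0,0.014,0,0.027],[0.02,0,0,0,0],[0.05,0,0,0,0],[0.05,0,0,0,0],[0.05,0,0,0,0],[0.05,0,0,0,0],[0.05,0,0,-0.3,0],[0.05,0,0,-0.4,0],[0.05,0,0,-0.4,0],[0.05,0,0,-0.4,0],[0.05,0,0,0,0]]]'; python3 st.py; python3 go.py .42,-.23,.21
```

```text
time: 47.33
tool_pos: [0.4642, 0.182, -0.0111]
ee_rot: [3.097, 0.007, 1.558]
wrist_force: [0.6, 0.4, 0.2]
width: 0.0502
finger_force: 0.0
tip [0.463  0.1822 0.0159] w 0.0502
.4603,.1833,.021 tool d [ 0.001  -0.0025 -0.0053] n 1 per row [ 0.001  -0.0025 -0.0053]
time: 48.83
tool_pos: [0.4676, 0.186, 0.151]
ee_rot: [3.076, -0.005, 1.472]
wrist_force: [0.2, -0.3, 1.3]
width: 0.0498
finger_force: 0.0
q [ 0.28 -0.06  1.57 -0.02  1.57  0.38] x [0.098 0.995 0.005] y [ 0.993 -0.098  0.065] z [ 0.065 -0.001 -0.998]
tip [0.4659 0.1861 0.1779] w 0.0498
.42,-.23,.21 tool d [-0.4184 -0.0025 -0.0345] n 11 per row [-0.038  -0.0002 -0.0031]
```

Converted, -0.038 m is -0.38, -0.0031 m is -0.031.

```bash
python3 nudge.py '[[[0.06,-0.38,0,-0.031,0],[0.06,-0.38,0,-0.031,0],[0.06,-0.38,0,-0.031,0],[0.06,-0.38,0,-0.031,0],[0.06,-0.38,0,-0.031,0],[0.06,-0.38,0,-0.031,0],[0.06,-0.38,0,-0.031,0],[0.06,-0.38,0,-0.031,0],[0.06,-0.38,0,-0.031,0],[0.06,-0.38,0,-0.031,0],[0.06,-0.38,0,-0.031,0]]]'; python3 nudge.py '[[[0.06,0,0,0,0.1225],[0.06,0,0,0,0.1225],[0.06,0,0,0,0.1225],[0.06,0,0,0,0.1225],[0.06,0,0,0,0.1225],[0.06,0,0,0,0.1225],[0.06,0,0,0,0.1225],[0.06,0,0,0,0.1225],[0.06,0,0,0,0.1225],[0.06,0,0,0,0.1225],[0.06,0,0,0,0.1225],[0.06,0,0,0,0.1225],[0.06,0,0,0,0]]]'; python3 st.py
python3 - <<'E'
from h import *
a=snap('wrist');b=snap('top');np.save('pics/wrist6.npy',a,allow_pickle=True);np.save('pics/top6.npy',b,allow_pickle=True)
cv2.imwrite('pics/w6.png',np.hstack([cv2.resize(a['color'],(400,300)),cv2.resize(b['color'],(400,300))]))
E
python3 trays.py pics/top6.npy
```

```text
time: 49.75
tool_pos: [0.4192, -0.2332, 0.1756]
ee_rot: [3.092, 0.002, 1.472]
wrist_force: [0.6, -0.5, 0.1]
width: 0.0598
finger_force: 0.0
time: 50.83
tool_pos: [0.4197, -0.2313, 0.1752]
ee_rot: [3.135, -0.048, 0.0]
wrist_force: [-0.7, 0.4, -0.0]
width: 0.0598
finger_force: 0.0
q [-0.64 -0.11  1.57  0.02  1.64  0.93] x [0.999 0.    0.048] y [-0.    -1.     0.006] z [ 0.048 -0.006 -0.999]
(0.549, 0.128) c [550.3 127.8] sz [59.  63.7] ang 84.2 tab [0.5553 0.1798] 117.0 tabdir 84.5
(0.459, 0.136) c [461.5 135.8] sz [58.8 64.2] ang 81.8 tab [0.4691 0.1874] 115.0 tabdir 81.6
(0.561, 0.252) c [562.1 253.2] sz [57.  63.8] ang 84.7 tab [0.567 0.306] 118.0 tabdir 84.7
(0.472, 0.261) c [472.1 260.6] sz [56.5 63.6] ang 84.3 tab [0.4776 0.3133] 115.0 tabdir 84.0
```

View pics/w6.png

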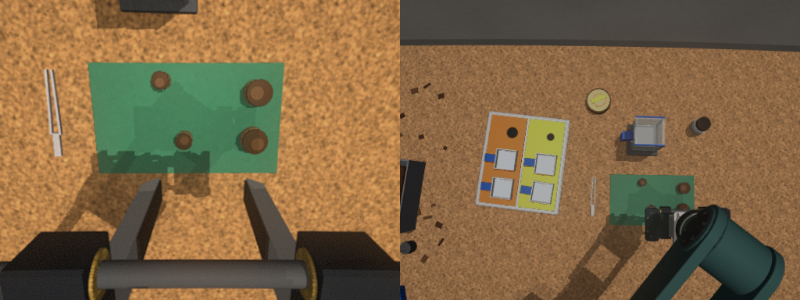

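```bash
cat > plugs.py <<'E'
from st import *
def blobs(s):
    h=cv2.cvtColor(s['color'],cv2.COLOR_BGR2HSV)
    g=cv2.inRange(h,(60,90,30),(95,255,255))
    cs,_=cv2.findContours(g,cv2.RETR_EXTERNAL,cv2.CHAIN_APPROX_NONE)
    hull=cv2.convexHull(max(cs,key=cv2.contourArea)); m=np.zeros_like(g); cv2.drawContours(m,[hull],-1,255,-1)
    m=cv2.dilate(m,np.ones((9,9)))
    d=cv2.inRange(h,(0,70,15),(22,255,130))&cv2.erode(m,np.ones((11,11)))&~g
    d=cv2.morphologyEx(d,cv2.MORPH_OPEN,np.ones((3,3)))
    cs,_=cv2.findContours(d,cv2.RETR_EXTERNAL,cv2.CHAIN_APPROX_NONE); r=[]
    for q in cs:
        q=cv2.convexHull(q); M=cv2.moments(q)
        if M['m00']>60: r.append((M['m10']/M['m00'],M['m01']/M['m00'],M['m00']))
    return r
if __name__=='__main__':
    import sys
    a=snap('wrist')
    T=a['extrinsics'];H=(-T[:3,:3].T@T[:3,3])[2]
    P=[(onz(a,u,v,.014),A) for u,v,A in blobs(a)]
    for p,A in P: print('plug',p.round(4),'area',A,'eqdiam',round(2*np.sqrt(A/np.pi)*(H-.02)/a['fx'],4))
    if len(sys.argv)>1:
        b=np.load(sys.argv[1],allow_pickle=True).item()
        for u,v,A in blobs(a):
            c=[two(a,(u,v),b,q[:2]) for q in blobs(b)]; c=[x for x in c if x[1]<.004 and abs(x[0][2]-.014)<.02]
            print([ (x[0].round(4).tolist(),round(x[1],4)) for x in c])
E
python3 nudge.py '[[[0.06,-0.3,0,0,0],[0.06,-0.3,0.15,0,0],[0.06,0,0,0,0],[0.06,0,0,0,0]]]'; python3 plugs.py pics/wrist6.npy; python3 plugs.py pics/top6.npy | tail -4
```

```text
time: 51.27
tool_pos: [0.3594, -0.2469, 0.1729]
ee_rot: [3.135, -0.05, 0.002]
wrist_force: [-0.1, 0.6, -0.8]
width: 0.0601
finger_force: 0.0
plug [ 0.4167 -0.2054  0.014 ] area 365.5 eqdiam 0.0231
plug [ 0.4166 -0.3058  0.014 ] area 909.5 eqdiam 0.0364
plug [ 0.4836 -0.3084  0.014 ] area 1125.5 eqdiam 0.0405
plug [ 0.4999 -0.1759  0.014 ] area 548.5 eqdiam 0.0283
[([0.4168, -0.2058, 0.0157], np.float64(0.0003))]
[([0.4166, -0.3054, 0.0158], np.float64(0.0004))]
[([0.4829, -0.3076, 0.0189], np.float64(0.0))]
[([0.499, -0.1766, 0.0185], np.float64(0.0002))]
[]
[]
[]
[]
```

```bash
python3 go.py .4168,-.2055,.06 .4168,-.2055,.018
```

```text
tip [ 0.3591 -0.2462  0.1999] w 0.06
.4168,-.2055,.06 tool d [ 0.0508 -0.0415  0.1423] n 4 per row [ 0.0127 -0.0104  0.0356]
.4168,-.2055,.018 tool d [-0.0021 -0.0003  0.0419] n 2 per row [-0.001  -0.0001  0.021 ]
```

Converted, 0.03 m is 0.3, 0.0127 m is 0.127.

```bash
python3 nudge.py '[[[0.06,0.127,-0.104,0.3,0],[0.06,0.127,-0.104,0.3,0],[0.06,0.127,-0.104,0.3,0],[0.06,0.127,-0.104,0.3,0],[0.06,0,0,0,0],[0.06,0,0,0,0]]]'; python3 go.py .4168,-.2055,.018
```

```text
time: 51.87
tool_pos: [0.4161, -0.2037, 0.0533]
ee_rot: [3.138, -0.045, 0.006]
wrist_force: [0.6, -0.4, 0.4]
width: 0.06
finger_force: 0.0
tip [ 0.4149 -0.2036  0.0803] w 0.06
.4168,-.2055,.018 tool d [-0.0009  0.0016  0.0623] n 2 per row [-0.0004  0.0008  0.0312]
```

Converted, 0.025 m is 0.25, 0.0123 m is 0.123.

```bash
python3 nudge.py '[[[0.06,-0.009,0.016,0.25,0],[0.06,0,0,0.25,0],[0.06,0,0,0.123,0],[0.06,0,0,0,0],[0.06,0,0,0,0],[0.015,0,0,0,0],[0.015,0,0,0,0],[0.015,0,0,0,0],[0.015,0,0,0,0],[0.015,0,0,0,0],[0.015,0,0,0,0],[0.015,0,0,0,0]]]'; python3 go.py .4168,-.2055,.018; python3 nudge.py '[[[0.015,0,0,-0.3,0],[0.015,0,0,-0.4,0],[0.015,0,0,-0.2,0],[0.015,0.05,-0.38,0,0],[0.015,0.05,-0.38,0,0],[0.015,0.05,-0.38,0,0],[0.015,0.05,-0.38,0,0],[0.015,0.05,-0.38,0,0],[0.015,0.05,-0.38,0,0],[0.015,0.05,-0.38,0,0],[0.015,0.05,-0.38,0,0],[0.015,0.05,-0.38,0,0],[0.015,0,0,0,0],[0.015,0,0,0,0]]]'; python3 go.py .4615,.1358,.034
```

```text
time: 52.87
tool_pos: [0.4188, -0.2076, -0.0068]
ee_rot: [3.135, -0.049, 0.002]
wrist_force: [-0.6, 0.4, 2.4]
width: 0.0227
finger_force: 30.0
tip [ 0.4174 -0.2074  0.0201] w 0.0227
.4168,-.2055,.018 tool d [-0.0007 -0.0019  0.0021] n 1 per row [-0.0007 -0.0019  0.0021]
time: 54.03
tool_pos: [0.4581, 0.1368, 0.0824]
ee_rot: [3.135, -0.048, 0.007]
wrist_force: [0.0, -1.2, 0.2]
width: 0.0227
finger_force: 30.0
tip [0.4568 0.137  0.1094] w 0.0227
.4615,.1358,.034 tool d [0.0011 0.0007 0.0755] n 2 per row [0.0005 0.0003 0.0378]
```

```bash
python3 nudge.py '[[[0.015,0.01,0.007,0.25,0],[0.015,0,0,0.25,0],[0.015,0,0,0.22,0],[0.015,0,0,0,0],[0.015,0,0,0,0]]]'; python3 go.py .4615,.1358,.035; python3 nudge.py '[[[0.05,0,0,0,0],[0.05,0,0,0,0],[0.05,0,0,0,0],[0.05,0,0,0,0],[0.05,0,0,-0.4,0],[0.06,0,0,-0.4,0],[0.06,0,0,-0.4,0],[0.06,-0.04,0.38,-0.1,0],[0.06,-0.04,0.38,-0.1,0],[0.06,-0.04,0.38,0,0],[0.06,-0.04,0.38,0,0],[0.06,-0.04,0.38,0,0],[0.06,-0.04,0.38,0,0],[0.06,-0.04,0.38,0,0],[0.06,-0.04,0.38,0,0],[0.06,-0.04,0.38,0,0],[0.06,0,0,0,0],[0.06,0,0,0,0]]]'; python3 plugs.py
python3 - <<'E'
from h import *
a=snap('wrist');b=snap('top');np.save('pics/top7.npy',b,allow_pickle=True)
cv2.imwrite('pics/w7.png',np.hstack([cv2.resize(a['color'],(400,300)),cv2.resize(b['color'][130:262,95:271],(400,300),interpolation=2)]))
E
python3 trays.py pics/top7.npy
```

```text
time: 54.45
tool_pos: [0.4619, 0.1324, 0.0098]
ee_rot: [3.134, -0.045, 0.0]
wrist_force: [-0.7, 0.3, -0.9]
width: 0.023
finger_force: 29.9
tip [0.4606 0.1326 0.0368] w 0.023
.4615,.1358,.035 tool d [ 0.0008 -0.0033  0.0018] n 1 per row [ 0.0008 -0.0033  0.0018]
time: 55.95
tool_pos: [0.4205, -0.2088, 0.1515]
ee_rot: [3.135, -0.049, -0.002]
wrist_force: [0.4, 0.1, -0.2]
width: 0.0599
finger_force: 0.0
plug [ 0.4161 -0.3064  0.014 ] area 993.5 eqdiam 0.0358
plug [ 0.4831 -0.3093  0.014 ] area 1106.5 eqdiam 0.0378
plug [ 0.4994 -0.1757  0.014 ] area 438.0 eqdiam 0.0238
(0.549, 0.128) c [550.3 127.8] sz [59.  63.7] ang 84.2 tab [0.5553 0.1798] 117.0 tabdir 84.5
(0.459, 0.136) c [461.5 135.8] sz [58.8 64.2] ang 81.8 tab [0.4691 0.1874] 115.0 tabdir 81.6
(0.561, 0.252) c [562.1 253.2] sz [57.  63.8] ang 84.7 tab [0.567 0.306] 119.0 tabdir 84.8
(0.472, 0.261) c [472.1 260.6] sz [56.5 63.6] ang 84.3 tab [0.4775 0.3134] 116.0 tabdir 84.1
```

View pics/w7.png

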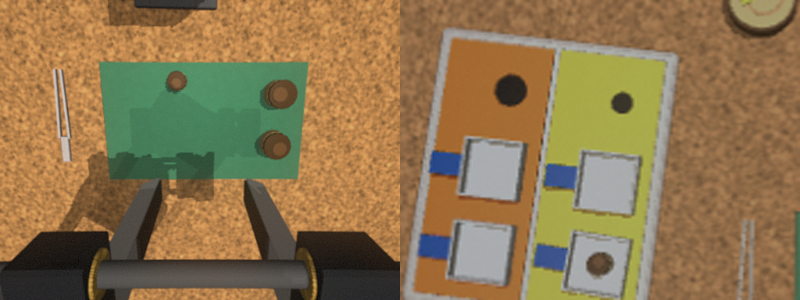

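Plug 1 stands in the lower yellow tray at (600,263). The wide plugs are next.

```bash
python3 go.py .4163,-.306,.06 .4163,-.306,.018; python3 nudge.py '[[[0.06,-0.01,0.33,0.3,0],[0.06,-0.02,0.33,0.3,0],[0.06,-0.02,0.31,0.3,0],[0.06,0,0,0.25,0],[0.06,0,0,0,0],[0.06,0,0,0,0]]]'; python3 go.py .4163,-.306,.019
```

```text
tip [ 0.4198 -0.2059  0.1784] w 0.0596
.4163,-.306,.06 tool d [-0.0097  0.0994  0.1187] n 4 per row [-0.0024  0.0248  0.0297]
.4163,-.306,.018 tool d [-0.0021 -0.0003  0.0419] n 2 per row [-0.001  -0.0001  0.021 ]
time: 56.6
tool_pos: [0.4213, -0.2971, 0.0405]
ee_rot: [3.138, -0.046, 0.004]
wrist_force: [0.6, -1.0, 0.9]
width: 0.06
finger_force: 0.0
tip [ 0.4201 -0.297   0.0675] w 0.06
.4163,-.306,.019 tool d [-0.006   0.0088  0.0483] n 2 per row [-0.003   0.0044  0.0241]
```

Converted, 0.02 m is 0.2, 0.017 m is 0.17.

```bash
python3 nudge.py '[[[0.06,-0.06,0.088,0.1,0],[0.06,0,0,0.2,0],[0.06,0,0,0.17,0],[0.06,0,0,0,0],[0.06,0,0,0,0]]]'; python3 go.py .4163,-.306,.019; python3 nudge.py '[[[0.025,0,0,0,0],[0.025,0,0,0,0],[0.025,0,0,0,0],[0.025,0,0,0,0],[0.025,0,0,0,0],[0.025,0,0,0,0],[0.025,0,0,0,0]]]'; python3 go.py .4163,-.306,.019
```

```text
time: 57.02
tool_pos: [0.4183, -0.3083, -0.0046]
ee_rot: [3.135, -0.049, 0.003]
wrist_force: [0.6, -0.5, 0.6]
width: 0.0601
finger_force: 0.0
tip [ 0.417  -0.3081  0.0223] w 0.0601
.4163,-.306,.019 tool d [-0.0008 -0.0021  0.0033] n 1 per row [-0.0008 -0.0021  0.0033]
time: 57.6
tool_pos: [0.4186, -0.309, -0.0044]
ee_rot: [3.134, -0.05, 0.002]
wrist_force: [0.0, 0.8, 5.3]
width: 0.0341
finger_force: 30.0
tip [ 0.4172 -0.3088  0.0225] w 0.0341
.4163,-.306,.019 tool d [-0.0011 -0.0028  0.0035] n 1 per row [-0.0011 -0.0028  0.0035]
```

Converted, -0.04 m is -0.4, -0.038 m is -0.38.

```bash
python3 nudge.py '[[[0.025,0,0,-0.3,0],[0.025,0,0,-0.4,0],[0.025,0,0,-0.2,0],[0.025,0.037,-0.38,0,0],[0.025,0.037,-0.38,0,0],[0.025,0.037,-0.38,0,0],[0.025,0.037,-0.38,0,0],[0.025,0.037,-0.38,0,0],[0.025,0.037,-0.38,0,0],[0.025,0.037,-0.38,0,0],[0.025,0.037,-0.38,0,0],[0.025,0.037,-0.38,0,0],[0.025,0.037,-0.38,0,0],[0.025,0.037,-0.38,0,0],[0.025,0.037,-0.38,0,0],[0.025,0.037,-0.38,0,0],[0.025,0.037,-0.38,0,0],[0.025,0.037,-0.38,0,0],[0.025,0,0,0,0],[0.025,0,0,0,0]]]'; python3 go.py .472,.2607,.038
```

```text
time: 59.27
tool_pos: [0.4673, 0.2634, 0.0824]
ee_rot: [3.134, -0.047, 0.006]
wrist_force: [0.2, 0.3, 0.3]
width: 0.0342
finger_force: 30.0
tip [0.4661 0.2636 0.1094] w 0.0342
.472,.2607,.038 tool d [0.0026 0.0024 0.0716] n 2 per row [0.0013 0.0012 0.0358]
```

```bash
python3 nudge.py '[[[0.025,0.02,-0.01,0.25,0],[0.025,0,0,0.25,0],[0.025,0,0,0.2,0],[0.025,0,0,0,0],[0.025,0,0,0,0]]]'; python3 go.py .472,.2607,.037; python3 nudge.py '[[[0.025,0,0,0.01,0],[0.055,0,0,0,0],[0.055,0,0,0,0],[0.055,0,0,0,0],[0.055,0,0,0,0],[0.055,0,0,-0.4,0],[0.06,0,0,-0.4,0],[0.06,0,0,-0.3,0],[0.06,0,0.4,0,0],[0.06,0,0.4,0,0],[0.06,0,0.4,0,0],[0.06,0,0.4,0,0],[0.06,0,0.4,0,0],[0.06,0,0.4,0,0],[0.06,0,0.4,0,0]]]'; python3 nudge.py '[[[0.06,0,0.38,0,0],[0.06,0,0.38,0,0],[0.06,0,0.38,0,0],[0.06,0,0.38,0,0],[0.06,0,0.38,0,0],[0.06,0,0.38,0,0],[0.06,0,0.38,0,0],[0.06,0,0,0,0],[0.06,0,0,0,0]]]'; python3 plugs.py; python3 go.py .483,-.3085,.05
```

```text
time: 59.68
tool_pos: [0.4724, 0.2607, 0.0124]
ee_rot: [3.133, -0.046, 0.0]
wrist_force: [0.0, -0.1, -0.0]
width: 0.0353
finger_force: 30.0
tip [0.4712 0.2609 0.0394] w 0.0353
.472,.2607,.037 tool d [0.0007 0.0002 0.0024] n 1 per row [0.0007 0.0002 0.0024]
time: 60.93
tool_pos: [0.4684, -0.0183, 0.1249]
ee_rot: [3.135, -0.05, 0.003]
wrist_force: [0.5, 0.6, -0.2]
width: 0.06
finger_force: 0.0
time: 61.68
tool_pos: [0.4687, -0.2841, 0.1258]
ee_rot: [3.136, -0.048, -0.001]
wrist_force: [-0.8, -0.4, -0.5]
width: 0.06
finger_force: 0.0
plug [ 0.4823 -0.3078  0.014 ] area 1126.5 eqdiam 0.0353
plug [ 0.4991 -0.1758  0.014 ] area 635.5 eqdiam 0.0265
tip [ 0.4676 -0.2825  0.1528] w 0.06
.483,-.3085,.05 tool d [0.0104 0.0254 0.1036] n 3 per row [0.0035 0.0085 0.0345]
```

```bash
python3 nudge.py '[[[0.06,0.04,0.085,0.3,0],[0.06,0.03,0.085,0.3,0],[0.06,0.03,0.08,0.3,0],[0.06,0,0,0,0],[0.06,0,0,0,0]]]'; python3 go.py .4823,-.308,.02
```

```text
time: 62.15
tool_pos: [0.4826, -0.3055, 0.0352]
ee_rot: [3.139, -0.045, 0.004]
wrist_force: [0.2, 0.2, 0.9]
width: 0.06
finger_force: 0.0
tip [ 0.4814 -0.3054  0.0622] w 0.06
.4823,-.308,.02 tool d [-0.001   0.0024  0.0422] n 2 per row [-0.0005  0.0012  0.0211]
```

```bash
python3 nudge.py '[[[0.06,-0.01,0.02,0.2,0],[0.06,0,0,0.22,0],[0.06,0,0,0,0],[0.06,0,0,0,0],[0.025,0,0,0,0],[0.025,0,0,0,0],[0.025,0,0,0,0],[0.025,0,0,0,0],[0.025,0,0,0,0],[0.025,0,0,0,0],[0.025,0,0,0,0]]]'; python3 go.py .4823,-.308,.02; python3 nudge.py '[[[0.025,0,0,-0.3,0],[0.025,0,0,-0.4,0],[0.025,0,0,-0.2,0],[0.025,0,-0.4,0,0],[0.025,0,-0.4,0,0],[0.025,0,-0.4,0,0],[0.025,0,-0.4,0,0],[0.025,0,-0.4,0,0],[0.025,0,-0.4,0,0],[0.025,0,-0.4,0,0],[0.025,0,-0.4,0,0],[0.025,0.14,-0.37,0,0],[0.025,0.14,-0.37,0,0],[0.025,0.14,-0.37,0,0],[0.025,0.14,-0.37,0,0],[0.025,0.14,-0.37,0,0],[0.025,0.12,-0.37,0,0],[0.025,0,-0.2,0,0],[0.025,0,0,0,0],[0.025,0,0,0,0]]]'; python3 go.py .562,.2533,.038
```

```text
time: 63.07
tool_pos: [0.4853, -0.3108, -0.0039]
ee_rot: [3.134, -0.051, 0.002]
wrist_force: [-0.9, 0.7, 5.6]
width: 0.0341
finger_force: 30.0
tip [ 0.4839 -0.3106  0.0231] w 0.0341
.4823,-.308,.02 tool d [-0.0018 -0.0026  0.003 ] n 1 per row [-0.0018 -0.0026  0.003 ]
time: 64.73
tool_pos: [0.5605, 0.2529, 0.084]
ee_rot: [3.134, -0.047, 0.004]
wrist_force: [-0.3, -1.7, 0.7]
width: 0.034
finger_force: 30.0
tip [0.5592 0.2531 0.111 ] w 0.034
.562,.2533,.038 tool d [-0.0007 -0.0008  0.073 ] n 2 per row [-0.0003 -0.0004  0.0365]
```

```bash
python3 nudge.py '[[[0.025,0,-0.01,0.25,0],[0.025,0,0,0.25,0],[0.025,0,0,0.21,0],[0.025,0,0,0,0],[0.025,0,0,0,0]]]'; python3 go.py .562,.2533,.038; python3 nudge.py '[[[0.025,0,0,0.01,0],[0.055,0,0,0,0],[0.055,0,0,0,0],[0.055,0,0,0,0],[0.055,0,0,0,0],[0.055,0,0,-0.4,0],[0.06,0,0,-0.4,0],[0.06,0,0,-0.3,0],[0.06,-0.12,0.38,0,0],[0.06,-0.12,0.38,0,0],[0.06,-0.12,0.38,0,0],[0.06,-0.12,0.38,0,0],[0.06,-0.12,0.38,0,0],[0.06,0,0.4,0,0],[0.06,0,0.4,0,0],[0.06,0,0.4,0,0],[0.06,0,0.4,0,0]]]'; python3 nudge.py '[[[0.06,0,0,0,-0.12],[0.06,0,0,0,-0.12],[0.06,0,0,0,-0.12],[0.06,0,0,0,-0.12],[0.06,0,0,0,-0.12],[0.06,0,0,0,-0.12],[0.06,0,0,0,-0.12],[0.06,0,0,0,0]]]'; python3 st.py; python3 plugs.py; python3 go.py .499,-.176,.05
```

```text
time: 65.15
tool_pos: [0.5633, 0.2508, 0.0128]
ee_rot: [3.133, -0.045, 0.0]
wrist_force: [0.0, 0.3, 0.2]
width: 0.0349
finger_force: 30.0
tip [0.5621 0.2511 0.0398] w 0.0349
.562,.2533,.038 tool d [-0.0002 -0.0023  0.0018] n 1 per row [-0.0002 -0.0023  0.0018]
time: 66.57
tool_pos: [0.4997, -0.0983, 0.1231]
ee_rot: [3.135, -0.05, 0.002]
wrist_force: [1.1, 1.0, 0.1]
width: 0.0599
finger_force: 0.0
time: 67.23
tool_pos: [0.5, -0.0965, 0.1227]
ee_rot: [3.1, -0.028, 0.845]
wrist_force: [-0.5, 0.0, 0.5]
width: 0.06
finger_force: 0.0
q [-0.31 -0.03  1.6   0.01  1.52  0.42] x [0.664 0.747 0.028] y [ 0.746 -0.664  0.041] z [ 0.049 -0.007 -0.999]
plug [ 0.4979 -0.1745  0.014 ] area 409.0 eqdiam 0.0209
tip [ 0.4987 -0.0964  0.1496] w 0.0599
.499,-.176,.05 tool d [-0.0619  0.0493  0.1001] n 4 per row [-0.0155  0.0123  0.025 ]
```

```bash
python3 nudge.py '[[[0.05,0,0,0,0.11],[0.05,0,0,0,0.11],[0.05,0,0,0,0.11],[0.05,0,0,0,0.11],[0.05,0,0,0,0],[0.05,0,0,0,0]]]'; python3 st.py; python3 go.py .4983,-.1752,.06
```

```text
time: 67.78
tool_pos: [0.5, -0.0965, 0.1225]
ee_rot: [3.116, -0.043, 0.403]
wrist_force: [0.9, -0.5, -0.9]
width: 0.0498
finger_force: 0.0
q [-0.31 -0.03  1.6   0.01  1.52  0.86] x [0.919 0.392 0.043] y [ 0.392 -0.92   0.025] z [ 0.049 -0.006 -0.999]
tip [ 0.4987 -0.0963  0.1494] w 0.0498
.4983,-.1752,.06 tool d [-0.0351  0.0701  0.0898] n 3 per row [-0.0117  0.0234  0.0299]
```

```bash
python3 nudge.py '[[[0.05,-0.117,0.234,0.27,0],[0.05,-0.117,0.234,0.27,0],[0.05,-0.117,0.234,0.27,0],[0.05,0,0,0,0],[0.05,0,0,0,0]]]'; python3 plugs.py; python3 go.py .4983,-.1752,.019
```

```text
time: 68.2
tool_pos: [0.4975, -0.1754, 0.0397]
ee_rot: [3.12, -0.04, 0.401]
wrist_force: [-1.2, 1.1, -0.4]
width: 0.0501
finger_force: 0.0
plug [ 0.4991 -0.1768  0.014 ] area 1015.0 eqdiam 0.0243
tip [ 0.4976 -0.1751  0.0686] w 0.0499
.4983,-.1752,.019 tool d [-0.0015 -0.0008  0.0495] n 2 per row [-0.0008 -0.0004  0.0248]
```

Converted, 0.025 m is 0.25, 0.023 m is 0.23.

```bash
python3 nudge.py '[[[0.05,-0.01,0,0.25,0],[0.05,0,0,0.23,0],[0.05,0,0,0,0],[0.05,0,0,0,0],[0.015,0,0,0,0],[0.015,0,0,0,0],[0.015,0,0,0,0],[0.015,0,0,0,0],[0.015,0,0,0,0],[0.015,0,0,0,0]]]'; python3 go.py .4983,-.1752,.019; python3 nudge.py '[[[0.015,0,0,-0.3,0],[0.015,0,0,-0.4,0],[0.015,0,0,-0.2,0],[0.015,0.214,-0.322,0,0],[0.015,0.214,-0.322,0,0],[0.015,0.214,-0.322,0,0],[0.015,0.214,-0.322,0,0],[0.015,0.214,-0.322,0,0],[0.015,0.214,-0.322,0,0],[0.015,0.214,-0.322,0,0],[0.015,0.214,-0.322,0,0],[0.015,0,0,0,0],[0.015,0,0,0,0]]]'; python3 go.py .5502,.1278,.036
```

```text
time: 69.08
tool_pos: [0.5012, -0.1763, -0.0051]
ee_rot: [3.115, -0.044, 0.402]
wrist_force: [-0.5, 0.9, 3.7]
width: 0.0225
finger_force: 30.0
tip [ 0.4998 -0.1761  0.0218] w 0.0225
.4983,-.1752,.019 tool d [-0.0012 -0.0015  0.0028] n 1 per row [-0.0012 -0.0015  0.0028]
time: 70.17
tool_pos: [0.5525, 0.1302, 0.0839]
ee_rot: [3.117, -0.041, 0.406]
wrist_force: [0.2, -0.5, -0.5]
width: 0.0223
finger_force: 30.0
tip [0.5512 0.1304 0.1109] w 0.0223
.5502,.1278,.036 tool d [-0.0051  0.0001  0.0748] n 2 per row [-0.0025  0.      0.0374]
```

```bash
python3 nudge.py '[[[0.015,-0.04,0,0.25,0],[0.015,-0.01,0,0.25,0],[0.015,0,0,0.23,0],[0.015,0,0,0,0],[0.015,0,0,0,0]]]'; python3 go.py .5502,.1278,.036; python3 nudge.py '[[[0.015,0,0,0.01,0],[0.045,0,0,0,0],[0.045,0,0,0,0],[0.045,0,0,0,0],[0.045,0,0,0,0],[0.045,0,0,-0.3,0],[0.045,0,0,-0.4,0],[0.045,0,0,-0.4,0],[0.045,-0.4,0,-0.1,0],[0.045,-0.4,0,-0.1,0],[0.045,-0.4,0,-0.1,0],[0.045,-0.3,0.25,-0.1,0],[0.045,-0.3,0.25,-0.1,0],[0.045,-0.3,0.25,-0.1,0],[0.045,-0.3,0.25,0,0],[0.045,-0.3,0.25,0,0],[0.045,0,0,0,0],[0.045,0,0,0,0],[0.045,0,0,0,0]]]'
python3 - <<'E'
from h import *
a=snap('scene');b=snap('top');np.save('pics/top9.npy',b,allow_pickle=True)
cv2.imwrite('pics/w9.png',np.vstack([np.hstack([cv2.resize(a['color'][190:340,230:430],(400,300)),cv2.resize(b['color'][130:262,95:271],(400,300),interpolation=2)]),np.hstack([cv2.resize(a['color'],(400,300)),cv2.resize(b['color'],(400,300))])]))
E
python3 trays.py pics/top9.npy
```

```text
time: 70.58
tool_pos: [0.5504, 0.1244, 0.01]
ee_rot: [3.117, -0.039, 0.4]
wrist_force: [0.3, 0.3, -0.8]
width: 0.0231
finger_force: 30.0
tip [0.5492 0.1246 0.037 ] w 0.0231
.5502,.1278,.036 tool d [ 0.0022 -0.0026  0.001 ] n 1 per row [ 0.0022 -0.0026  0.001 ]
time: 72.17
tool_pos: [0.3444, -0.0933, 0.1721]
ee_rot: [3.117, -0.044, 0.402]
wrist_force: [0.2, -0.0, -0.4]
width: 0.0449
finger_force: 0.0
(0.549, 0.128) c [550.3 127.8] sz [59.  63.7] ang 84.2 tab [0.5553 0.1798] 117.0 tabdir 84.5
(0.459, 0.136) c [461.5 135.6] sz [58.4 64.2] ang 81.8 tab [0.4689 0.1872] 118.0 tabdir 81.9
(0.561, 0.252) c [562.1 253.1] sz [55.6 63.8] ang 84.7 tab [0.567 0.306] 118.0 tabdir 84.7
(0.472, 0.261) c [472.2 260.7] sz [56.2 63.9] ang 84.3 tab [0.4776 0.3135] 117.0 tabdir 84.1
```

View pics/w9.png

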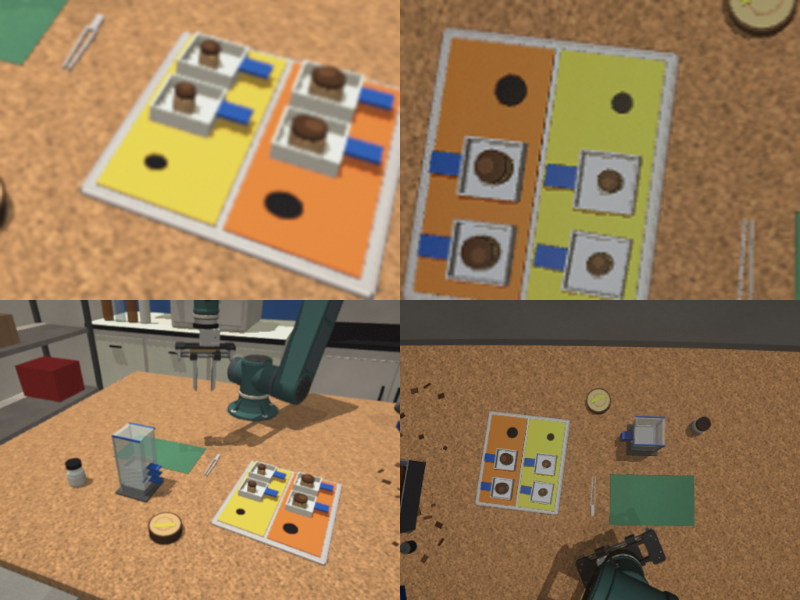

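The two yellow trays hold narrow plugs at (610,180) and (600,263), and the two orange trays hold wide plugs at (492,166) and (480,252). The blotter is empty, the bystanders look undisturbed, and the arm is clear, so I'm handing in.

```bash
python3 -c "
from bench import robot
print(robot.close_job())"
```

```text
the job is handed in; nothing more can be done
None
```

The job is handed in at about 72 s: four trays stand on the strips, two yellow with one narrow plug each and two orange with one wide plug each; one yellow tray is about 3° off square (the rest within about 0.5°), and the three spare trays are still in the dispenser.

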